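# Clear the bay and nest the storage bins

## Task

Tidy this storeroom shelf top: first take the wire basket out of the wooden bay and hang it by its handle on the double hook, so that it hangs level from both prongs. Then seat the largest bin flat and square in the bay, and nest the other bins that are here in it, one at a time, largest first, each standing flat inside the one before. Leave the jar, the carton, the brush and the can where they are.

Things in the scene. Friction and masses are not known exactly. Their poses are not given: they have to be found in the camera images.
- bay_floor (a point): centre of the pocket floor of the bay, a fixed low wooden frame 190 x 100 outside. The pocket is 166 long (x axis) x 76 wide (y), open above; its floor is 4 mm above the table, the frame's top 20 mm above the table, its walls 12 thick. The basket stands in it at the start. The largest bin goes here, long way along x (either way round), with 3 mm of play on each side
- hook_seat (a point): point midway between the two prongs of the fixed double hook, level with the prongs' tops, 200 mm above the table; z up. The prongs are level steel bars 10 thick along x, at y = -38 and +38, pointing to -x (towards the robot); they end at x = -51 in upturned tips 17 mm higher. The basket's handle bar is brought in from -x above the tips, lying along y, and lowered so that its middle comes here
- hook: the same fixed hook with its stand; origin on the table straight below hook_seat, same axes. Prongs start at a crossbar 110 long at x = +72 to +84 (top 6 mm above the prong tops) on a post 30 wide at x = +81 to +99, 220 high, with a foot on the table at x = +35 to +135
- basket_bail (a point): middle of the handle bar of the loose wire basket, 130 mm above its underside. Basket 140 long (x) x 60 wide (y) x 60 high, about 220 g. The stiff handle is a 10 x 10 mm bar along x over its whole length, above its middle, on an upright at each end; 65 mm free between rim and bar. Hung, this point is 5 mm above hook_seat and x runs along the hook's y (either way round)
- bin_a_mid (a point): centre (half-way up) of the largest bin: open-topped yellow plastic box, outside 160 long (x) x 70 wide (y) x 60 high, walls 3, floor 10 thick; about 240 g. Grip it across its long walls near the rim. All bins are 60 high; each fits in any larger one and then stands with its rim 10 mm above that one's, with at least 4 mm of play beside each long wall. Always present
- bin_b_mid (a point): centre (half-way up) of the second largest bin: open-topped yellow plastic box, outside 142 long (x) x 56 wide (y) x 60 high, walls 3, floor 10 thick; about 190 g. Grip it across its long walls near the rim. All bins are 60 high; each fits in any larger one and then stands with its rim 10 mm above that one's, with at least 4 mm of play beside each long wall. May be absent
- bin_c_mid (a point): centre (half-way up) of the third largest bin: open-topped yellow plastic box, outside 124 long (x) x 42 wide (y) x 60 high, walls 3, floor 10 thick; about 150 g. Grip it across its long walls near the rim. All bins are 60 high; each fits in any larger one and then stands with its rim 10 mm above that one's, with at least 4 mm of play beside each long wall. May be absent
- bin_d_mid (a point): centre (half-way up) of the smallest bin: open-topped yellow plastic box, outside 106 long (x) x 28 wide (y) x 60 high, walls 3, floor 10 thick; about 120 g. Grip it across its long walls near the rim. All bins are 60 high; each fits in any larger one and then stands with its rim 10 mm above that one's, with at least 4 mm of play beside each long wall. May be absent
- jar: bystander: glass jar with metal lid, 70 diameter, 90 high; origin at its underside
- carton: bystander: cardboard carton 100 x 150 x 80 high; origin at its underside
- brush: bystander: hand brush about 200 long, lying flat
- oil_can: bystander: blue metal can, 60 diameter, 130 high; origin at its underside
Mind the look-alikes: they are no part of the job. Leave any green or pink look-alike of the part that bears bin_a_mid alone.

How it is judged:
By the outcome, as a careful person would: the job done as asked, in the order asked, and still so for the second after the job is handed in, with the robot touching nothing.
Of bin_b, bin_c, bin_d only 2 to 3 are there at a start; the rules pass over those that are not, and their reading is None.
At some moment in a run one of bin_a, bin_b may be knocked a few centimetres aside while the robot is not near it.
It also fails if it takes over 210 s, if anything falls off the work surface, if the arm or the gripper's body presses on something with over 40 N, if the wrist force passes 120 N, or if a joint passes its speed limit or range.

## Robot

A 6-joint arm with a two-finger parallel gripper is mounted at the origin on the work surface. World frame = base frame: x ahead of the robot, y to its left, z up, the work surface at z = 0. Lengths are in m, angles in rad, forces in N, time in s.
With the tool pointing down it reaches from about 0.25 to 0.775 m from the base axis. Payload 4 kg.
Tool frame: the origin (TCP) lies at the very end of the fingers, on their centre line; the grasp point (between the pads) lies 19 mm behind it; x points along the fingers, y is the direction in which the jaws open and shut, and the axes are right-handed (so a half turn about x gives the same grasp; the last joint's range is limited). The gripper opens to 94 mm and grips with 3 to 60 N. Pads are 16 mm wide; open, the fingers measure 119 mm over their backs; the gripper's body (75 mm by 177 mm) begins 78 mm behind the grasp point.
Start: joints at [1.143, 0.087, 1.371, -0, 1.684, -0.103], TCP at [0.176, 0.521, 0.206] pointing down, gripper open.
Joint ranges: [-3.1, 3.1], [-0.76, 2.03], [0.27, 2.55], [-1.08, 4.22], [0.17, 2.65], [-2.57, 2.57]. Speed limits (rad/s): [2.79, 2.79, 3.14, 3.14, 3.14, 3.14].

## Interface

Orientations are given as a rotation vector (axis times angle).
In Python, from station import robot gives the robot as it stands. The module is installed in compiled form; this text tells all that it offers.
- The arm moves only by the tool servo_tool, never from a script. Its argument "steps" is a list of rows, each a list of 6 numbers: the shift along the tool's x, y, z in m, then the turn, a rotation vector about the tool's x, y, z in degrees. A call has 1 to 5 rows; each row is the pose to reach, as a shift and turn from the pose commanded when the call began, along the tool's axes at that moment; what a row does not reach only later rows make up. A row lasts 1/10 s, in which the tool goes at most 50 mm and 8.59 degrees, less where a joint would pass 70% of its speed; a pose out of reach is approached as far as the arm can. A call with a gripper value outside its range is refused whole. "fingers" is the opening, from -1 (shut) to 1 (fully open), so that 0 is half open, set as the call begins (left out, the last holds). The fingers move at their own pace and stop on an object; "squeeze" is the grip in N (left out, the last holds). Time passes only in rows, so rows that repeat a pose let the fingers close. It gives the time, the measured TCP pose, the force and the opening at its end, in the units of the state.
- robot.get_state(): the state, without advancing time (a new reading comes with each control period).
- robot.grab_frame(name): name is "side" or "top" or "wrist"; returns the picture (384x512x3 uint8, red, green, blue); there is no depth.
- robot.get_calibration(name): a dict with "fx", "fy", "cx", "cy" (pixels), "R" (3x3) and "t" (3): a world point X has camera coordinates R X + t; the wrist camera has in their place "hand_eye" (4x4, takes a point from camera to tool coordinates, whose origin is the TCP and whose axes are the tool frame's). Camera axes: x right, y down, z forward; pixel columns grow to the right and rows downward; lengths in m; the calibration is good to about 2 mm. A picture is of the moment at which its call begins: read the wrist's pose just before it. get_calibration takes no time and is no camera call.
- robot.finish_job(): hands the job in, once; it reports no verdict.
Trained networks look in the newest picture that a camera, given by its name, has taken for a name from the list of things; names that differ only in an ending like _2 or _b are one class to them, and where a whole thing is asked for, a point or a joint stands for the part that bears it (a point fixed in the world has none). Each returns a list of dicts, best first, with "conf" (0 to 1); they miss things now and then, are a little off and sometimes report something else, mostly with a low value. They report only what shows in the picture. A call takes as long as a camera call. They do not tell look-alikes from the thing itself.
- robot.spot_in(camera, thing): "location" ([column, row] in pixels, amid what is visible of it).
- robot.pinpoint(camera, thing): "location" ([column, row] in pixels: a listed point, or the origin of a listed thing).
The state is a dict: "clock": time; "qpos": joint angles; "qvel": joint speeds; "tau": joint torques, N m; "position": TCP position; "eef_rot": TCP orientation; "contact_force": force on the tool from outside, world axes, zero at the start; "wrist_torque": the same for the moment, N m; "grip_width": opening from 0.0 (shut) to 1.0 (fully open).
Only numpy, scipy, OpenCV 4.12 (cv2) and the standard library are available. Lean on these libraries where they do the work, as an engineer would, in place of code of your own. Each camera call takes 0.05 s, during which the arm holds its last target.

## Working session

There is one attempt and no reset: what is moved stays moved. The work goes in short steps, Python scripts to look and compute and a tool call to move; the robot and the scene stay as the last step left them, time stands still between calls to the robot, and variables do not carry over. Pictures are saved under pics/ and viewed, and the job is handed in when it is done.

Besides the shell and the picture viewer there is one more tool, called after ">>>" as name([rows], argument=value, ...), one row to a line, values as JSON. servo_tool: Moves the arm, as the interface text tells. Its arguments: {"type":"object","properties":{"steps":{"type":"array","items":{"type":"array","items":{"type":"number"}}},"fingers":{"type":"number"},"squeeze":{"type":"number"}},"required":["steps"]}

```bash
mkdir -p pics; ls; python3 - <<'E'
from station import robot
import cv2,numpy as np
s=robot.get_state()
for k,v in s.items(): print(k,np.round(v,4))
for c in ["side","top","wrist"]:
    f=robot.grab_frame(c); cv2.imwrite(f"pics/{c}0.png",cv2.cvtColor(f,cv2.COLOR_RGB2BGR))
    print(c,robot.get_calibration(c))
E
```

```text
pics
clock 0.0
qpos [ 1.1429  0.088   1.3722 -0.      1.6836 -0.1031]
qvel [-0.0006  0.0008  0.0004 -0.0006  0.0009  0.0007]
tau [-4.00000e-04 -3.40191e+01 -3.02426e+01  7.18000e-02  3.32000e-02
 -2.00000e-04]
position [0.1753 0.5207 0.2043]
eef_rot [ 0.2532  1.5563 -0.2566]
contact_force [ 0.5494 -0.0533  1.0079]
wrist_torque [-0.0535  0.0114  0.0446]
grip_width 1.0045
side {'fx': 463.2202589665908, 'fy': 463.2202589665908, 'cx': 258.0174651920737, 'cy': 197.87242087036893, 'R': array([[ 0.98603104, -0.16554692,  0.01835758],
       [-0.09002825, -0.62244078, -0.77747179],
       [ 0.14013456,  0.76495862, -0.62864984]]), 't': array([-0.5312086 ,  0.14652793,  1.46722791])}
top {'fx': 376.69532501282504, 'fy': 376.69532501282504, 'cx': 251.18472931154693, 'cy': 191.08618191672392, 'R': array([[-0.01104001, -0.99989819, -0.0090405 ],
       [-0.98265217,  0.01252257, -0.18503484],
       [ 0.18512921,  0.00684088, -0.98269038]]), 't': array([-0.02293028,  0.56005363,  1.36434316])}
wrist {'fx': 281.8204483079588, 'fy': 281.8204483079588, 'cx': 255.64112330615998, 'cy': 190.84505295748573, 'hand_eye': array([[ 7.78942849e-04, -2.64307449e-01,  9.64438161e-01,
        -1.79994294e-01],
       [ 9.99999271e-01,  1.09579427e-03, -5.07358287e-04,
         8.40483906e-04],
       [-9.22727234e-04,  9.64437853e-01,  2.64308110e-01,
        -7.65551003e-02],
       [ 0.00000000e+00,  0.00000000e+00,  0.00000000e+00,
         1.00000000e+00]])}
```

View pics/side0.png

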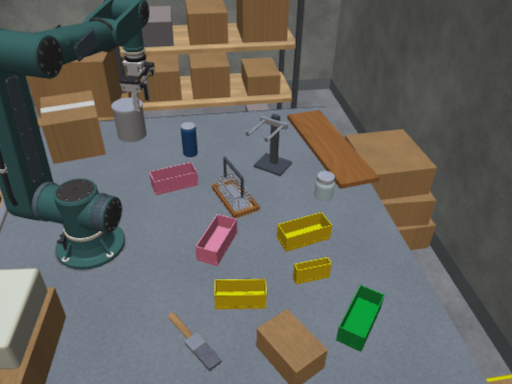

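View pics/top0.png

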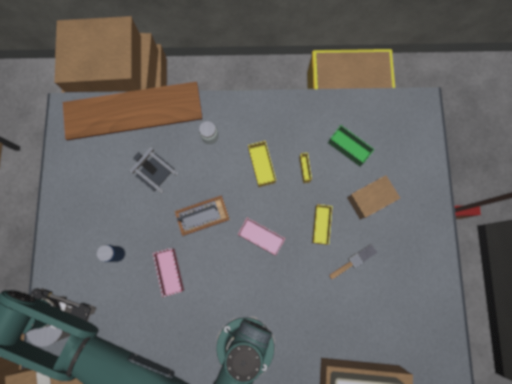

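View pics/wrist0.png

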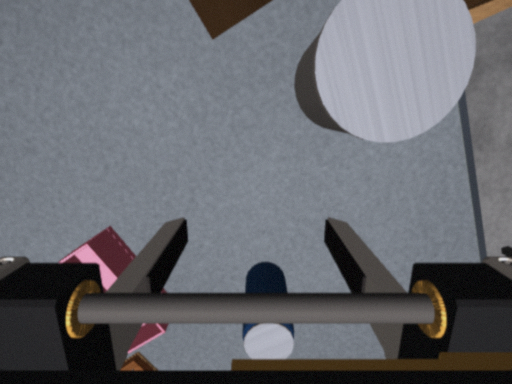

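```bash
cat > h.py <<'E'
from station import robot
import cv2,numpy as np,os
from scipy.spatial.transform import Rotation as Ro
def cam(name,state=None):
    c=robot.get_calibration(name)
    K=np.array([[c['fx'],0,c['cx']],[0,c['fy'],c['cy']],[0,0,1]])
    if 'R' in c: return K,np.array(c['R']),np.array(c['t'])
    s=state or robot.get_state()
    Rt=Ro.from_rotvec(s['eef_rot']).as_matrix(); p=np.array(s['position'])
    H=np.array(c['hand_eye']); R=Rt@H[:3,:3]; t=Rt@H[:3,3]+p
    return K,R.T,-R.T@t
def ray(C,uv,z):
    K,R,t=C; d=R.T@np.linalg.solve(K,[uv[0],uv[1],1]); o=-R.T@t
    return o+d*(z-o[2])/d[2]
def proj(C,X):
    K,R,t=C; x=(np.atleast_2d(X)@R.T+t)@K.T; return x[:,:2]/x[:,2:]
def tri(C1,u1,C2,u2):
    A=[]
    for C,u in ((C1,u1),(C2,u2)):
        P=C[0]@np.c_[C[1],C[2]]; A+= [u[0]*P[2]-P[0],u[1]*P[2]-P[1]]
    v=np.linalg.svd(np.array(A))[2][-1]; return v[:3]/v[3]
def save(f,n,scale=1,crop=None):
    b=cv2.cvtColor(f,cv2.COLOR_RGB2BGR)
    if crop: x0,y0,x1,y1=crop; b=b[y0:y1,x0:x1]
    b=cv2.resize(b,None,fx=scale,fy=scale,interpolation=cv2.INTER_CUBIC)
    assert not os.path.exists('pics/'+n+'.png'); cv2.imwrite('pics/'+n+'.png',b)
def yellow(f):
    h=cv2.cvtColor(f,cv2.COLOR_RGB2HSV)
    return cv2.inRange(h,(20,110,60),(38,255,255))
def tgt(yaw,roll=0):
    # tool x down, tool y horizontal at angle yaw (world)
    x=np.array([0,0,-1.]); y=np.array([np.cos(yaw),np.sin(yaw),0]); return np.c_[x,y,np.cross(x,y)]
E
python3 - <<'E'
from h import *
T=cam('top');S=cam('side')
ft=robot.grab_frame('top');fs=robot.grab_frame('side')
save(ft,'top1',2,(100,100,420,300));save(fs,'side1',2,(130,100,400,370))
for n in ['bay_floor','hook_seat','hook','basket_bail','bin_a_mid','bin_b_mid','bin_c_mid','bin_d_mid']:
    a=robot.pinpoint('top',n);b=robot.pinpoint('side',n)
    print(n,[(np.round(q['location'],1).tolist(),round(q['conf'],2)) for q in a[:5]],'|',[(np.round(q['location'],1).tolist(),round(q['conf'],2)) for q in b[:5]])
    if n[:3]!='bin' and a and b: print('   ',tri(T,a[0]['location'],S,b[0]['location']).round(4))
# yellow blobs
for nm,f,C in (('top',ft,T),('side',fs,S)):
    n,l,st,ce=cv2.connectedComponentsWithStats(yellow(f))
    for i in range(1,n):
        if st[i,4]>60:
            ys,xs=np.where(l==i); r=cv2.minAreaRect(np.c_[xs,ys].astype(np.float32))
            print(nm,st[i],np.round(ce[i],1),r)
            if nm=='top':
                bx=cv2.boxPoints(r); P=np.array([ray(C,q,0.06)[:2] for q in bx]); print(P.mean(0),np.linalg.norm(P[1]-P[0]),np.linalg.norm(P[2]-P[1]),np.degrees(np.arctan2(*(P[1]-P[0])[::-1])))
E
```

```text
bay_floor [([200.4, 215.4], 0.94)] | [([235.7, 195.6], 0.96)]
    [0.4816 0.1666 0.0089]
hook_seat [([158.0, 173.0], 0.83)] | [([261.1, 128.8], 0.89)]
    [0.5948 0.2837 0.2069]
hook [([168.9, 182.4], 0.92)] | [([261.9, 173.9], 0.71)]
    [0.6048 0.2928 0.0026]
basket_bail [([193.9, 212.2], 0.93)] | [([230.3, 170.3], 0.92), ([324.9, 194.4], 0.7), ([313.4, 270.1], 0.63)]
    [0.471  0.1743 0.1168]
bin_a_mid [([349.8, 144.9], 0.91), ([260.4, 235.5], 0.7), ([262.6, 165.8], 0.61), ([167.6, 271.3], 0.57)] | [([360.6, 318.7], 0.85), ([219.0, 239.6], 0.72), ([175.3, 178.3], 0.69), ([301.1, 230.2], 0.66), ([241.2, 293.9], 0.34)]
bin_b_mid [([320.0, 225.4], 0.6)] | [([242.5, 291.9], 0.68)]
bin_c_mid [] | []
bin_d_mid [([305.6, 168.5], 0.53)] | [([313.6, 269.4], 0.91)]
top [308  49  87  40 751] [343.2  62.3] ((350.6859130859375, 67.75164031982422), (38.705230712890625, 85.97174835205078), 88.53119659423828)
[ 1.05286517 -0.43054353] 0.3448149983533246 0.16693550281502298 -89.33741459076485
top [249 142  26  44 728] [261.4 163.5] ((261.36724853515625, 163.50209045410156), (41.612518310546875, 1
[... 388 characters left out ...]
] ((321.68035888671875, 224.01638793945312), (15.119468688964844, 37.572330474853516), 5.19442892074585)
[ 0.43254483 -0.28723025] 0.13869143152295915 0.055773382274608055 -7.562546238996383
side [ 277  212   55   40 1455] [303.7 231. ] ((304.0688171386719, 230.7293701171875), (28.83057403564453, 55.45814514160156), 73.3007583618164)
side [293 257  38  27 753] [311.5 270. ] ((311.6346130371094, 270.173095703125), (20.592193603515625, 39.61545944213867), 78.69007110595703)
side [ 214  279   53   30 1546] [239.9 293.4] ((240.0, 293.5), (29.0, 52.0), 90.0)
side [486 374  26   8 117] [499.  377.8] ((498.7270202636719, 377.9378662109375), (4.574902534484863, 25.47389030456543), 81.02737426757812)
```

```bash
python3 -c "
from h import *
print(robot.get_state()['clock'])"
```

```text
1.05
```

View pics/top1.png

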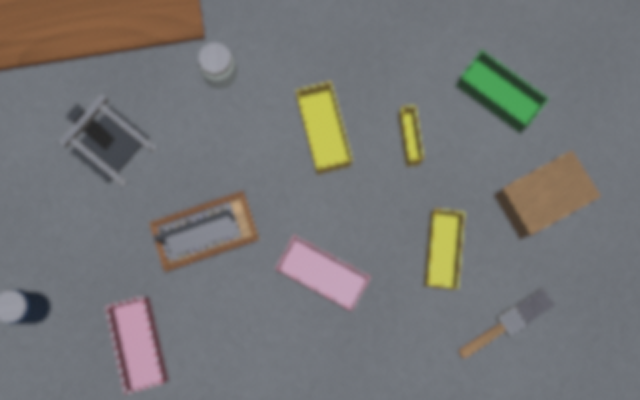

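View pics/side1.png

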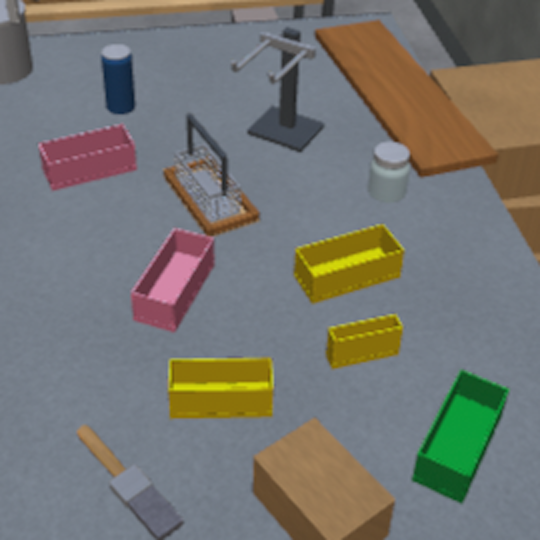

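```bash
cat >> h.py <<'E'
def goto(pos,yaw=None,R=None,base=None):
    """steps in tool axes from present pose to target TCP pos/yaw"""
    s=robot.get_state(); R0=Ro.from_rotvec(s['eef_rot']).as_matrix(); p=np.array(s['position'])
    Rt=tgt(yaw) if R is None else R
    d=R0.T@(np.array(pos)-p); w=np.degrees(Ro.from_matrix(R0.T@Rt).as_rotvec())
    print('pos',p.round(4),'yaw',yawof(R0),'shift',d.round(4),'turn',w.round(2), 'F',np.round(s['contact_force'],1),'g',round(s['grip_width'],3),'t',s['clock'])
def yawof(R): return round(float(np.degrees(np.arctan2(R[1,1],R[0,1]))),2)
E
python3 - <<'E'
from h import *
T=cam('top');S=cam('side')
P=np.array([ray(T,(100+x/2,100+y/2),0.02) for x,y in ((154,226),(240,193),(257,240),(165,270))])
print(P.round(3)); 
for a,b in((0,1),(1,2),(2,3),(3,0)): d=P[b]-P[a];print(np.linalg.norm(d),np.degrees(np.arctan2(d[1],d[0])))
# hook foot? prong tips in top and side
print(tri(T,(100+103/2,100+97/2),S,(130+312/2,100+48/2)), )
for a,b in (((66,143),(236,67)),((120,183),(272,78))): print(tri(T,(100+a[0]/2,100+a[1]/2),S,(130+b[0]/2,100+b[1]/2)))
s=robot.get_state(); print(yawof(Ro.from_rotvec(s['eef_rot']).as_matrix()), s['qpos'])
E
```

```text
[[0.484 0.254 0.02 ]
 [0.546 0.091 0.02 ]
 [0.455 0.058 0.02 ]
 [0.401 0.231 0.02 ]]
0.17504079279861534 -69.33349182459956
0.0966018366138687 -160.23658288200676
0.181941461829054 107.4803245010365
0.08685984140437981 15.287871445481883
[0.6875389  0.30992782 0.20322415]
[0.58644364 0.39264339 0.13016962]
[0.58543184 0.2855663  0.15909175]
71.39 [ 1.14291620e+00  8.71629363e-02  1.37071246e+00  5.55041750e-06
  1.68361815e+00 -1.03106666e-01]
```

```bash
python3 - <<'E'
from h import *
goto([0.46,0.18,0.33],np.radians(18))
E
```

```text
pos [0.1755 0.5213 0.2055] yaw 71.39 shift [-0.1245 -0.2326  0.3785] turn [ 5.339e+01 -0.000e+00 -1.000e-02] F [-0.4  0.3  0. ] g 1.001 t 1.05
```

>>> servo_tool([
  [-0.03,-0.02,0.03,0,0,0],
  [-0.06,-0.045,0.065,0,0,0],
  [-0.08,-0.07,0.105,0,0,0],
  [-0.1,-0.1,0.145,0,0,0],
  [-0.12,-0.125,0.185,0,0,0],
])

```text
clock: 1.55
position: [0.3064, 0.3484, 0.3233]
eef_rot: [0.255, 1.555, -0.254]
contact_force: [0.4, 0.5, 0.6]
grip_width: 1.002
```

>>> servo_tool([
  [0,-0.022,0.04,8,0,0],
  [0,-0.044,0.08,16,0,0],
  [0,-0.066,0.12,24,0,0],
  [0,-0.088,0.16,32,0,0],
  [0,-0.108,0.194,40,0,0],
])

```text
clock: 2.05
position: [0.4566, 0.1838, 0.3222]
eef_rot: [0.802, 1.417, -0.802]
contact_force: [0.7, -0.2, -0.3]
grip_width: 0.998
```

>>> servo_tool([
  [0,0,0,7,0,0],
  [0,0,0,13.4,0,0],
  [0,0,0,13.4,0,0],
  [0,0,0,13.4,0,0],
  [0,0,0,13.4,0,0],
])

```text
clock: 2.55
position: [0.4552, 0.186, 0.3222]
eef_rot: [0.973, 1.342, -0.973]
contact_force: [-0.4, -0.0, 0.6]
grip_width: 0.999
```

```bash
python3 - <<'E'
from h import *
goto([0.46,0.18,0.33],np.radians(18))
f=robot.grab_frame('wrist'); save(f,'w2',1.5)
for n in ['bay_floor','basket_bail','hook_seat','hook']:
    print(n,[(np.round(q['location'],1).tolist(),round(q['conf'],2)) for q in robot.pinpoint('wrist',n)])
E
```

```text
pos [0.4552 0.186  0.3222] yaw 18.11 shift [-0.0078  0.0027  0.0072] turn [ 0.11 -0.   -0.01] F [-0.4 -0.   0.6] g 0.999 t 2.55
bay_floor []
basket_bail [([266.7, 191.0], 0.67)]
hook_seat [([413.0, 136.6], 0.68)]
hook [([416.3, 143.2], 0.44)]
```

View pics/w2.png

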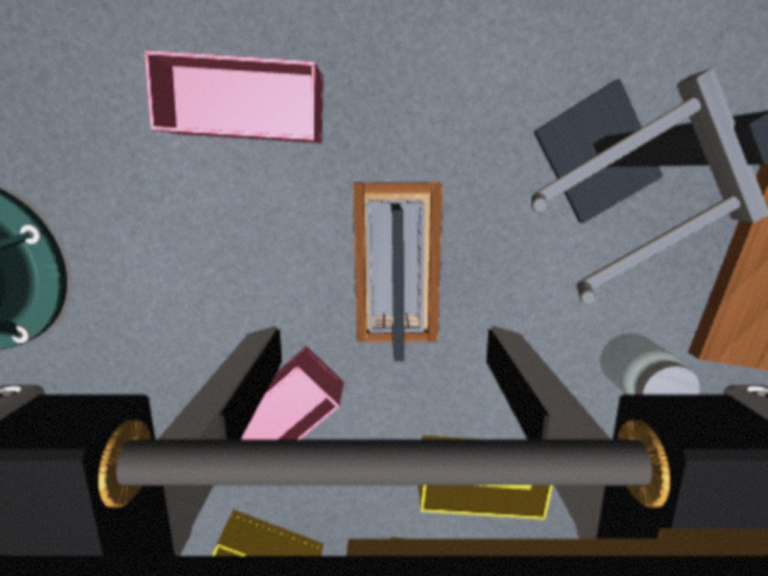

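```bash
python3 - <<'E'
from h import *
W=cam('wrist')
g=lambda u,z: ray(W,(u[0]/1.5,u[1]/1.5),z)
A=lambda d: np.degrees(np.arctan2(d[1],d[0]))
P=np.array([g(u,.02) for u in ((354,182),(441,182),(437,341),(358,341))])
print(P.round(4),P.mean(0)); 
for i in range(4): d=P[(i+1)%4]-P[i];print(np.linalg.norm(d[:2]).round(4),A(d))
b=np.array([g((397,205),.139),g((398.5,360),.139)]);d=b[1]-b[0];print('bar',b.round(4),b.mean(0),np.linalg.norm(d),A(d))
t=np.array([g((540,203),.217),g((587,292),.217)]);r=np.array([g((697,104),.195),g((735,203),.195)])
print('tips',t.round(4),np.linalg.norm(t[1]-t[0]),A(t[1]-t[0]));print('roots',r.round(4),np.linalg.norm(r[1]-r[0]),A(r[1]-r[0]))
print(A(r[0]-t[0]),A(r[1]-t[1]),np.linalg.norm((r-t)[:,:2],axis=1))
cb=np.array([g(u,.206) for u in ((680,78),(738,222),(716,70),(768,214))]);print('cb',cb.round(4),A(cb[1]-cb[0]),A(cb[3]-cb[2]))
print('hs net',g((413*1.5,136.6*1.5),.2), 'hook net',g((416.3*1.5,143.2*1.5),0),'bail net',g((266.7*1.5,191*1.5),.134))
E
```

```text
[[0.4046 0.2374 0.02  ]
 [0.4963 0.2673 0.02  ]
 [0.5569 0.0879 0.02  ]
 [0.4648 0.0578 0.02  ]] [0.48065726 0.16258827 0.02      ]
0.0964 18.096750553527016
0.1894 -71.32071590395421
0.0969 -161.88479448060974
0.1894 108.52073621979774
bar [[0.4515 0.2362 0.139 ]
 [0.4984 0.1011 0.139 ]] [0.47497652 0.16864485 0.139     ] 0.1429189868700997 -70.85517750695685
tips [[0.5371 0.272  0.217 ]
 [0.5933 0.2256 0.217 ]] 0.07280383877586864 -39.497272366042345
roots [[0.6192 0.3661 0.195 ]
 [0.6776 0.3162 0.195 ]] 0.07683170146537112 -40.509977626122144
48.908705127189016 47.031383247802296 [0.12487079 0.12369148]
cb [[0.5945 0.3726 0.206 ]
 [0.6776 0.3033 0.206 ]
 [0.614  0.3839 0.206 ]
 [0.6945 0.3146 0.206 ]] -39.83327074075531 -40.71594834399741
hs net [0.59708841 0.28884008 0.2       ] hook net [0.71702142 0.29947307 0.        ] bail net [0.47754036 0.16793392 0.134     ]
```

```bash
python3 - <<'E'
from h import *
goto([0.475,0.1686,0.115],np.radians(18.8))
E
```

```text
pos [0.4552 0.1859 0.3222] yaw 18.04 shift [0.2072 0.0134 0.0226] turn [-0.76 -0.   -0.01] F [-0.6 -0.2 -0. ] g 1.002 t 2.8
```

>>> servo_tool([
  [0.03,0.007,0.011,-0.7,0,0],
  [0.07,0.0135,0.0225,-0.7,0,0],
  [0.115,0.0135,0.0225,-0.7,0,0],
  [0.16,0.0135,0.0225,-0.7,0,0],
  [0.18,0.0135,0.0225,-0.7,0,0],
])

```text
clock: 3.3
position: [0.4724, 0.1678, 0.1369]
eef_rot: [0.961, 1.352, -0.971]
contact_force: [0.2, -0.3, -0.3]
grip_width: 1.001
```

```bash
python3 - <<'E'
from h import *
goto([0.475,0.1686,0.115],np.radians(18.8))
f=robot.grab_frame('wrist'); save(f,'w3',1.5)
W=cam('wrist'); print(proj(W,[[.475,.1686,.134]])*1.5)
E
```

```text
pos [0.4724 0.1678 0.1369] yaw 18.71 shift [0.0219 0.0029 0.0001] turn [-0.09 -0.05  0.45] F [ 0.2 -0.3 -0.3] g 1.001 t 3.3
[[390.21861801 344.79328568]]
```

View pics/w3.png

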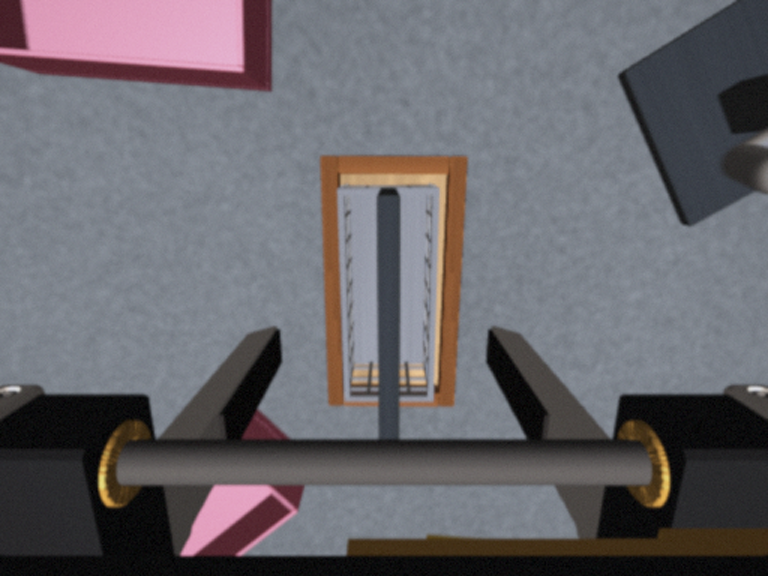

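>>> servo_tool([
  [0.011,0.0025,0,0,0,0.4],
  [0.022,0.0025,0,0,0,0.4],
  [0.022,0.0025,0,0,0,0.4],
])

```text
clock: 3.65
position: [0.4774, 0.1693, 0.1198]
eef_rot: [0.969, 1.342, -0.96]
contact_force: [-0.8, 0.1, 0.4]
grip_width: 0.996
```

>>> servo_tool([
  [0,0,0,0,0,0],
  [0,0,0,0,0,0],
  [0,0,0,0,0,0],
  [0,0,0,0,0,0],
  [0,0,0,0,0,0],
], fingers=-1, squeeze=40)

```text
clock: 4.15
position: [0.4777, 0.1694, 0.1204]
eef_rot: [0.97, 1.342, -0.96]
contact_force: [0.4, -0.2, -0.8]
grip_width: 0.614
```

>>> servo_tool([
  [0,0,0,0,0,0],
  [0,0,0,0,0,0],
  [0,0,0,0,0,0],
  [0,0,0,0,0,0],
  [0,0,0,0,0,0],
])

```text
clock: 4.65
position: [0.4775, 0.1693, 0.1201]
eef_rot: [0.97, 1.342, -0.96]
contact_force: [0.8, 0.2, -0.7]
grip_width: 0.187
```

>>> servo_tool([
  [0.005,0,0,0,0,0],
  [0.005,0,0,0,0,0],
  [0.005,0,0,0,0,0],
  [0.005,0,0,0,0,0],
  [0.005,0,0,0,0,0],
])

```text
clock: 5.15
position: [0.4775, 0.1692, 0.116]
eef_rot: [0.97, 1.342, -0.96]
contact_force: [-2.8, -0.6, 5.1]
grip_width: 0.104
```

```bash
python3 - <<'E'
from h import *
goto([0.475,0.1686,0.115],np.radians(18.8))
f=robot.grab_frame('wrist'); save(f,'w4',1.5)
E
```

```text
pos [0.4775 0.1692 0.116 ] yaw 18.7 shift [ 0.001  -0.0025 -0.0002] turn [-0.1   0.01 -0.42] F [-2.8 -0.6  5.1] g 0.104 t 5.15
```

View pics/w4.png

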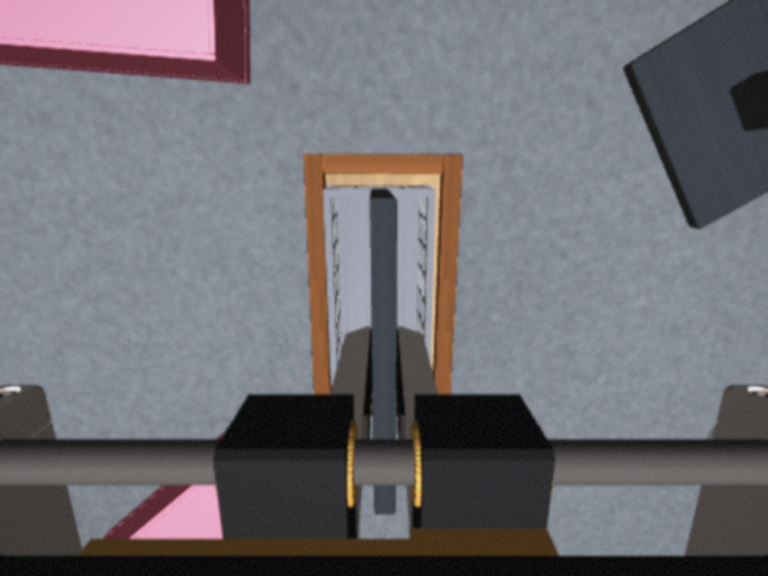

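>>> servo_tool([
  [-0.02,0,0,0,0,0],
  [-0.05,0,0,0,0,0],
  [-0.08,0,0,0,0,0],
  [-0.11,0,0,0,0,0],
  [-0.13,0,0,0,0,0],
])

```text
clock: 5.7
position: [0.477, 0.1691, 0.2466]
eef_rot: [0.971, 1.341, -0.959]
contact_force: [0.5, 0.1, -1.6]
grip_width: 0.1
```

```bash
python3 - <<'E'
from h import *
x=np.array([np.cos(np.radians(49.3)),np.sin(np.radians(49.3)),0])
hs=np.array([.597,.2855,0])
goto(hs-.13*x+[0,0,.245],np.radians(49.3)); print(hs-.13*x)
f=robot.grab_frame('wrist'); save(f,'w5',1.5)
E
```

```text
pos [0.477  0.1691 0.2466] yaw 18.69 shift [ 0.0019  0.0391 -0.0056] turn [-30.61   0.13  -0.48] F [ 0.5  0.1 -1.6] g 0.1 t 5.7
[0.51222721 0.18694254 0.        ]
```

View pics/w5.png

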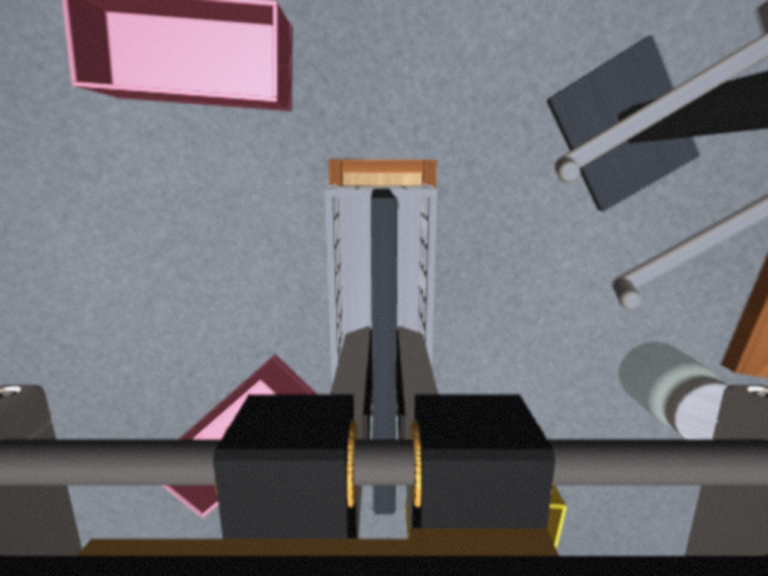

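>>> servo_tool([
  [0,0,0,-8,0,0],
  [0,0.01,0,-16,0,0],
  [0,0.02,-0.002,-24,0,0],
  [0,0.03,-0.004,-30.6,0,0],
  [0,0.039,-0.0055,-30.6,0,0],
])

```text
clock: 6.25
position: [0.5117, 0.1868, 0.2434]
eef_rot: [0.558, 1.495, -0.554]
contact_force: [-1.2, 0.7, -2.7]
grip_width: 0.1
```

>>> servo_tool([
  [0,0,0,0,0,0],
  [0,0,0,0,0,0],
])

```text
clock: 6.45
position: [0.5115, 0.1866, 0.2444]
eef_rot: [0.559, 1.494, -0.554]
contact_force: [0.7, -1.3, -2.8]
grip_width: 0.096
```

```bash
python3 - <<'E'
from h import *
x=np.array([np.cos(np.radians(49.3)),np.sin(np.radians(49.3)),0])
hs=np.array([.597,.2855,0])
goto(hs+[0,0,.245],np.radians(49.3))
f=robot.grab_frame('wrist'); save(f,'w6',1.5)
E
```

```text
pos [0.5115 0.1866 0.2444] yaw 49.2 shift [-0.000e+00  1.307e-01  1.000e-04] turn [-0.1   0.14 -0.25] F [ 0.7 -1.3 -2.8] g 0.096 t 6.45
```

View pics/w6.png

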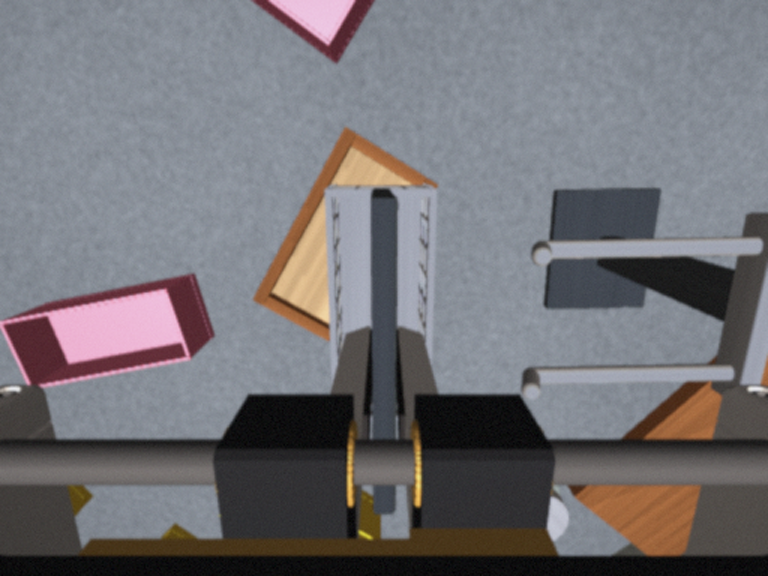

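```bash
python3 - <<'E'
from h import *
W=cam('wrist')
g=lambda u,z: ray(W,(u[0]/1.5,u[1]/1.5),z)
A=lambda d: np.degrees(np.arctan2(d[1],d[0]))
t=np.array([g((541,253),.214),g((532,380),.214)]);r=np.array([g((745,244.5),.2),g((725,372.5),.2)]);m=np.array([g((600,249.5),.2),g((600,375.5),.2)])
print('tips',t.round(4),A(t[1]-t[0]));print('r',r.round(4));print('prong dirs',A(r[0]-m[0]),A(r[1]-m[1]))
cb=np.array([g((749,213),.206),g((735,325),.206)]);print('cb',cb.round(4),A(cb[1]-cb[0]))
x=np.array([np.cos(np.radians(48.8)),np.sin(np.radians(48.8)),0]);y=np.array([-x[1],x[0],0])
for n,P in(('t',t),('m',m),('r',r),('cb',cb)): print(n,(P@x).round(4),(P@y).round(4))
s=robot.get_state();p=np.array(s['position']);print('tcp',p@x,p@y)
zt=p[2]+.019+.005
b=np.array([g((384.5,191),zt),g((384.5,512),zt)]);print('bar',b.round(4),A(b[0]-b[1]),np.linalg.norm(b[0]-b[1]),'mid',b.mean(0)@x,b.mean(0)@y)
E
```

```text
tips [[0.5366 0.2716 0.214 ]
 [0.592  0.2268 0.214 ]] -39.01378387463439
r [[0.6102 0.3599 0.2   ]
 [0.6714 0.3147 0.2   ]]
prong dirs 51.23583288965457 50.670074193625126
cb [[0.5925 0.366  0.206 ]
 [0.6432 0.3309 0.206 ]] -34.71357009501322
t [0.5578 0.5605] [-0.2249 -0.296 ]
m [0.5949 0.6058] [-0.2254 -0.3003]
r [0.6727 0.679 ] [-0.2221 -0.2979]
cb [0.6657 0.6726] [-0.2048 -0.266 ]
tcp 0.4773027302770826 -0.2619426769108823
bar [[0.4594 0.233  0.2688]
 [0.5661 0.1412 0.2688]] 139.3096146862704 0.14075550948390625 mid 0.4785021202249841 -0.2625308158721541
```

>>> servo_tool([
  [0.013,0,0,0,0,0],
  [0.026,0,0,-0.3,0,0],
  [0.026,0.02,0.001,-0.3,0,-0.2],
  [0.026,0.04,0.0015,-0.3,0,-0.2],
  [0.026,0.05,0.0015,-0.3,0,-0.2],
])

```text
clock: 7.0
position: [0.5457, 0.2242, 0.2178]
eef_rot: [0.551, 1.497, -0.552]
contact_force: [-0.1, -0.8, -2.4]
grip_width: 0.1
```

```bash
python3 - <<'E'
from h import *
goto([.595,.2835,.218],np.radians(49.7))
f=robot.grab_frame('wrist'); save(f,'w7',1.5)
f=robot.grab_frame('side'); save(f,'s7',4,(190,80,340,220))
E
```

```text
pos [0.5457 0.2242 0.2178] yaw 49.61 shift [-0.0002  0.0771 -0.0008] turn [-0.09  0.12 -0.04] F [-0.1 -0.8 -2.4] g 0.1 t 7.0
```

View pics/s7.png

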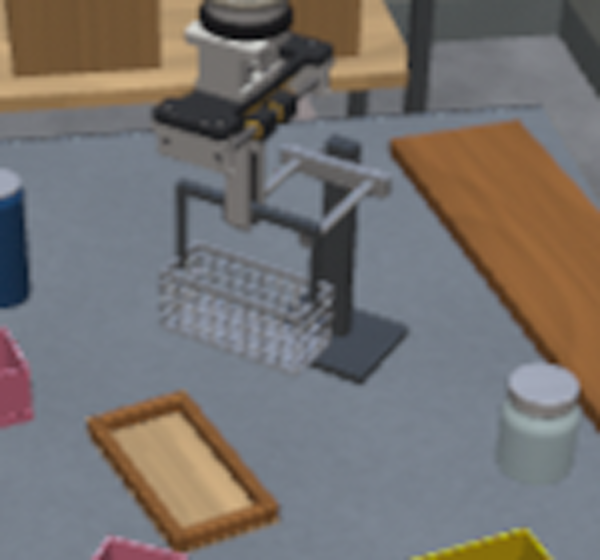

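View pics/w7.png

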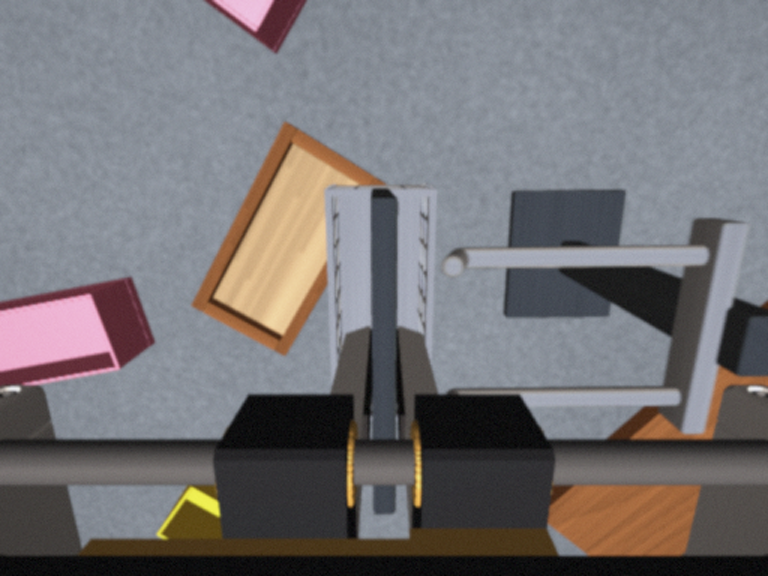

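>>> servo_tool([
  [0,0.02,0,0,0,0],
  [0,0.04,0,0,0,0],
  [0,0.06,0,0,0,0],
  [0,0.077,-0.001,0,0,0],
  [0,0.077,-0.001,0,0,0],
])

```text
clock: 7.6
position: [0.595, 0.2836, 0.2188]
eef_rot: [0.551, 1.497, -0.551]
contact_force: [0.5, -0.7, -2.5]
grip_width: 0.105
```

```bash
python3 - <<'E'
from h import *
W=cam('wrist')
goto([.595,.2835,.187],np.radians(49.7))
f=robot.grab_frame('wrist'); save(f,'w8',1.5)
f=robot.grab_frame('side'); save(f,'s8',4,(190,80,340,220))
x=np.array([np.cos(np.radians(49.7)),np.sin(np.radians(49.7)),0]);y=np.array([-x[1],x[0],0])
for X in (-.051,0,.072):
  for Y in (-.038,.038): print(X,Y,(proj(W,np.array([.595,.2835,.2])+X*x+Y*y)*1.5).round())
E
```

```text
pos [0.595  0.2836 0.2188] yaw 49.64 shift [ 0.0318 -0.0001 -0.    ] turn [-0.06  0.16 -0.08] F [ 0.5 -0.7 -2.5] g 0.105 t 7.6
-0.051 -0.038 [[285. 397.]]
-0.051 0.038 [[275. 255.]]
0 -0.038 [[382. 397.]]
0 0.038 [[382. 255.]]
0.072 -0.038 [[519. 397.]]
0.072 0.038 [[532. 255.]]
```

View pics/s8.png

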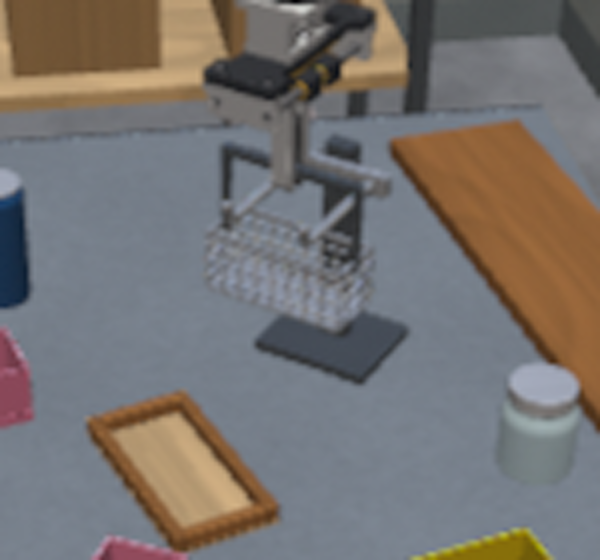

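View pics/w8.png

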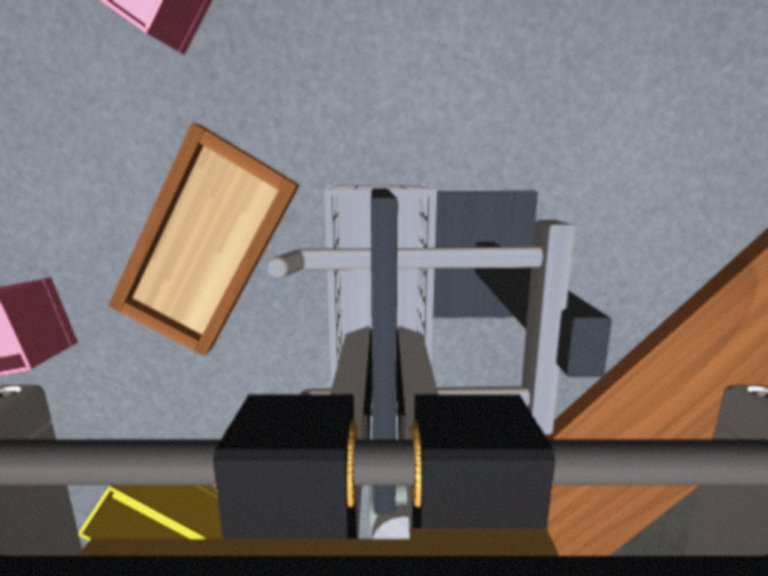

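>>> servo_tool([
  [0.008,0.002,0,0,0,0],
  [0.016,0.002,0,0,0,0],
  [0.023,0.002,0,0,0,0],
  [0.028,0.002,0,0,0,0],
  [0.028,0.002,0,0,0,0],
])

```text
clock: 8.2
position: [0.5956, 0.284, 0.1902]
eef_rot: [0.551, 1.497, -0.552]
contact_force: [0.4, -0.0, -2.2]
grip_width: 0.101
```

>>> servo_tool([
  [0.002,0,0,0,0,0],
  [0.004,0,0,0,0,0],
  [0.004,0,0,0,0,0],
])

```text
clock: 8.5
position: [0.5964, 0.2845, 0.1878]
eef_rot: [0.552, 1.495, -0.551]
contact_force: [0.4, -1.0, -1.9]
grip_width: 0.101
```

>>> servo_tool([
  [0.002,0,0,0,0,0],
  [0.003,0,0,0,0,0],
  [0.003,0,0,0,0,0],
])

```text
clock: 8.8
position: [0.5967, 0.2846, 0.1864]
eef_rot: [0.553, 1.494, -0.549]
contact_force: [-0.3, -1.1, 3.7]
grip_width: 0.1
```

```bash
python3 - <<'E'
from h import *
goto([.595,.2835,.187],np.radians(49.7))
f=robot.grab_frame('side'); save(f,'s9',4,(190,80,340,220))
E
```

```text
pos [0.5967 0.2846 0.1864] yaw 49.59 shift [-0.0006 -0.0019 -0.0006] turn [-0.11  0.26 -0.25] F [-0.3 -1.1  3.7] g 0.1 t 8.8
```

View pics/s9.png

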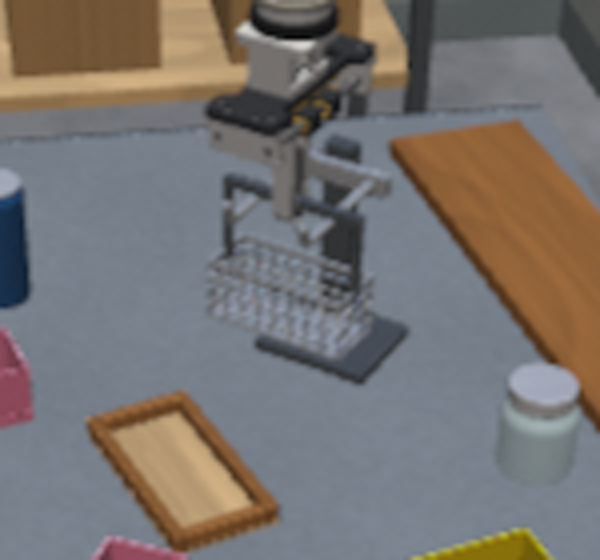

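>>> servo_tool([
  [0,0,0,0,0,0],
  [0,0,0,0,0,0],
  [0,0,0,0,0,0],
  [0,0,0,0,0,0],
  [0,0,0,0,0,0],
], fingers=0)

```text
clock: 9.35
position: [0.5964, 0.2845, 0.1846]
eef_rot: [0.552, 1.495, -0.551]
contact_force: [-0.8, 0.3, -0.1]
grip_width: 0.485
```

>>> servo_tool([
  [-0.01,0,0,0,0,0],
  [-0.03,0,0,0,0,0],
  [-0.06,0,0,0,0,0],
  [-0.09,0,0,0,0,0],
  [-0.11,0,0,0,0,0],
])

```text
clock: 9.85
position: [0.5963, 0.2847, 0.2988]
eef_rot: [0.555, 1.492, -0.548]
contact_force: [-0.2, -0.1, -0.2]
grip_width: 0.497
```

```bash
python3 - <<'E'
from h import *
goto([.665,-.069,.28],np.radians(0))
f=robot.grab_frame('side'); save(f,'s10',4,(190,80,340,220))
f=robot.grab_frame('wrist'); save(f,'w10',1.5)
f=robot.grab_frame('top'); save(f,'t10',2,(100,100,420,300))
for n in ['basket_bail']:
    a=robot.pinpoint('top',n);b=robot.pinpoint('side',n); print(a[:2],b[:2]); print(tri(cam('top'),a[0]['location'],cam('side'),b[0]['location']))
E
```

```text
pos [0.5963 0.2847 0.2988] yaw 49.59 shift [ 0.0189 -0.2249  0.2815] turn [49.59  0.14 -0.49] F [-0.2 -0.1 -0.2] g 0.497 t 9.85
[{'location': [159.3, 175.8], 'conf': 0.56}] [{'location': [262.6, 129.9], 'conf': 0.61}]
[0.59426693 0.27977014 0.20341399]
```

View pics/s10.png

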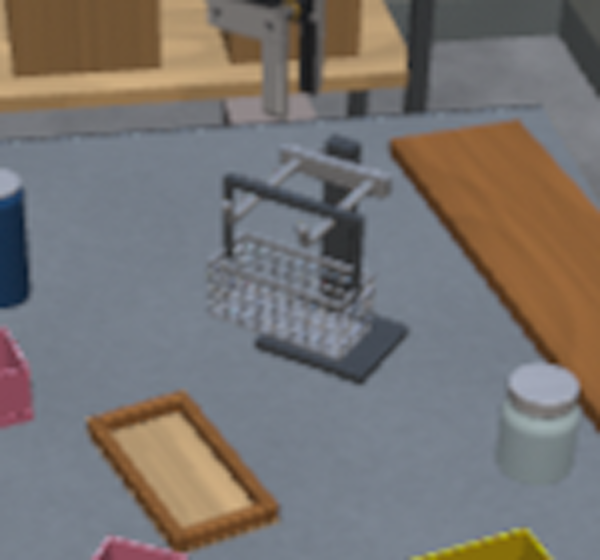

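View pics/w10.png

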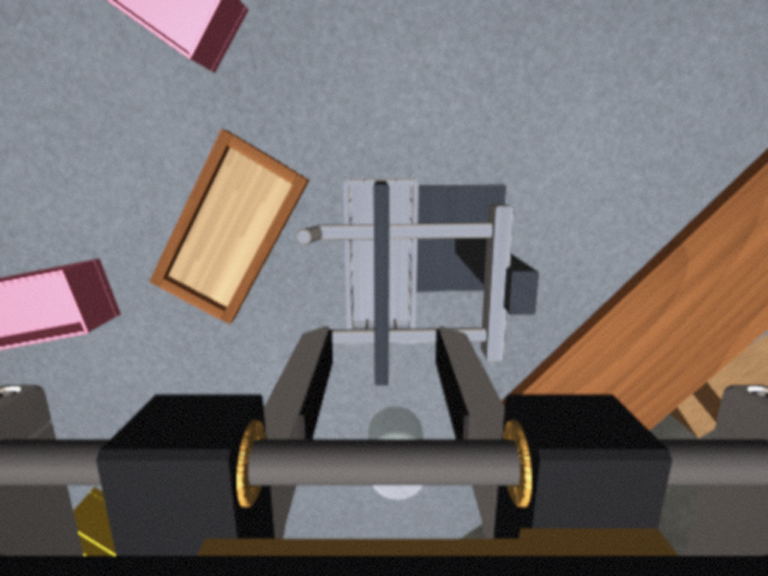

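View pics/t10.png

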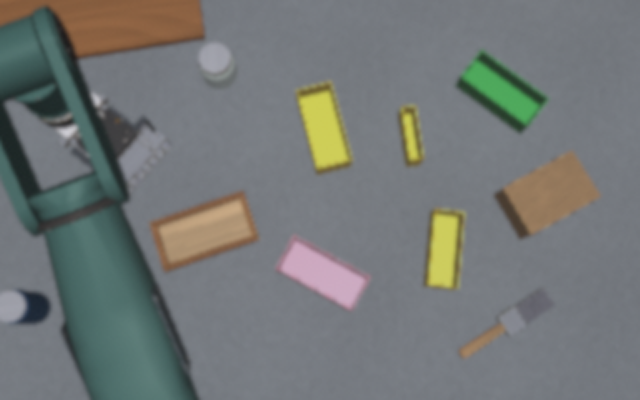

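```bash
python3 - <<'E'
from h import *
goto([.66,-.069,.27],np.radians(105))
E
```

```text
pos [0.5956 0.2844 0.2937] yaw 49.59 shift [ 0.0242 -0.2274  0.278 ] turn [-5.541e+01  1.800e-01  2.000e-02] F [-0.3  0.2 -0.2] g 0.497 t 10.1
```

>>> servo_tool([
  [0,-0.028,0.034,0,0,0],
  [0,-0.056,0.069,0,0,0],
  [0,-0.085,0.104,0,0,0],
  [0.01,-0.114,0.139,0,0,0],
  [0.024,-0.142,0.174,0,0,0],
], fingers=1)

```text
clock: 10.6
position: [0.6361, 0.0619, 0.2696]
eef_rot: [0.552, 1.497, -0.551]
contact_force: [1.3, 0.0, -0.2]
grip_width: 0.889
```

>>> servo_tool([
  [0,-0.028,0.034,-8,0,0],
  [0,-0.056,0.069,-16,0,0],
  [0,-0.085,0.104,-24,0,0],
  [0,-0.085,0.104,-32,0,0],
  [0,-0.085,0.104,-40,0,0],
])

```text
clock: 11.1
position: [0.6598, -0.0706, 0.268]
eef_rot: [0.004, 1.572, -0.003]
contact_force: [-0.2, 0.1, 0.6]
grip_width: 0.999
```

>>> servo_tool([
  [0,0,0,-7.5,0,0],
  [0,0,0,-15.4,0,0],
  [0,0,0,-15.4,0,0],
  [0,0,0,-15.4,0,0],
])

```text
clock: 11.5
position: [0.66, -0.0684, 0.2695]
eef_rot: [-0.203, 1.56, 0.203]
contact_force: [0.3, 1.1, 0.2]
grip_width: 0.997
```

```bash
python3 - <<'E'
from h import *
goto([.66,-.069,.27],np.radians(105))
f=robot.grab_frame('wrist'); save(f,'w11',1.5)
f=robot.grab_frame('top'); save(f,'t11',2,(100,100,420,300))
E
```

```text
pos [ 0.66   -0.0684  0.2695] yaw 104.83 shift [-0.0005 -0.0005 -0.0002] turn [-0.17  0.08  0.01] F [0.3 1.1 0.2] g 0.997 t 11.5
```

View pics/w11.png

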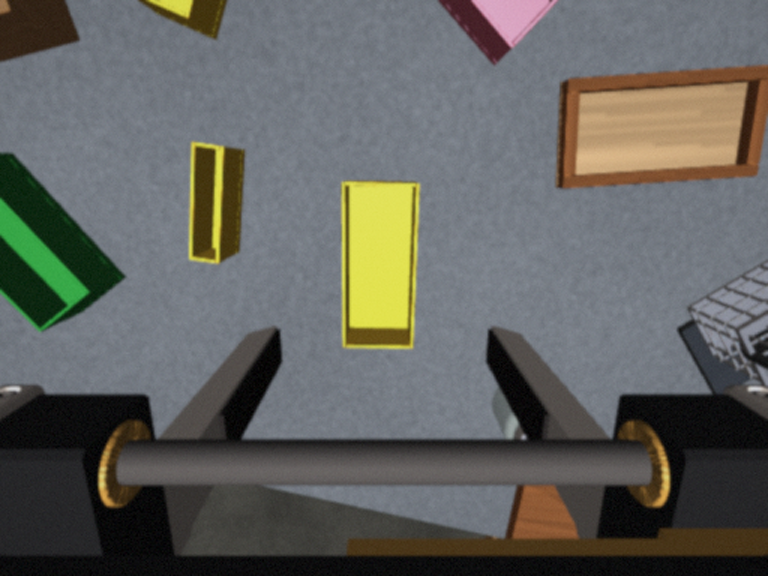

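View pics/t11.png

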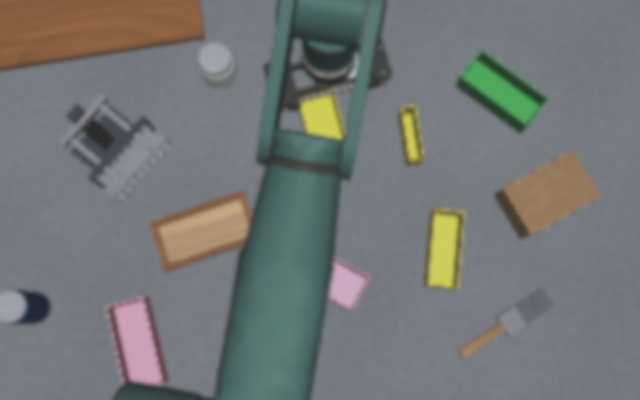

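```bash
cat >> h.py <<'E'
from scipy.optimize import minimize
DIM={'a':(.160,.070),'b':(.142,.056),'d':(.106,.028)}
def fitbin(f,C,which,guess,z0=0.0,h=0.06,sc=4):
    """guess x,y,longyaw(deg)"""
    L,Wd=DIM[which]
    def hull(p,s=1):
        c,sn=np.cos(np.radians(p[2])),np.sin(np.radians(p[2]))
        X=[[p[0]+c*a*L/2-sn*b*Wd/2,p[1]+sn*a*L/2+c*b*Wd/2,z] for a in(-1,1) for b in(-1,1) for z in(z0,z0+h)]
        return cv2.convexHull((proj(C,X)).astype(np.float32))[:,0]
    m=yellow(f); n,l,st,ce=cv2.connectedComponentsWithStats(m)
    c0=hull(guess).mean(0); big=[i for i in range(1,n) if st[i,4]>80]
    i=min(big,key=lambda i:np.hypot(*(ce[i]-c0)))
    ys,xs=np.where(l==i); hc=cv2.convexHull(np.c_[xs,ys].astype(np.float32))[:,0]
    # upsampled mask in local window
    big=cv2.resize((l==i).astype(np.float32),None,fx=sc,fy=sc,interpolation=cv2.INTER_LINEAR)
    mk=(big>.5).astype(np.uint8); ys,xs=np.where(mk); hh=cv2.convexHull(np.c_[xs,ys].astype(np.int32))
    M=np.zeros_like(mk); cv2.fillConvexPoly(M,hh,1)
    x0,y0,w,hgt=cv2.boundingRect(hh); pad=60; x0=max(0,x0-pad);y0=max(0,y0-pad)
    M=M[y0:y0+hgt+2*pad,x0:x0+w+2*pad]; M=cv2.GaussianBlur(M.astype(np.float32),(0,0),2)
    def cost(p):
        q=(hull(p)+.5)*sc-.5-[x0,y0]; A=np.zeros(M.shape,np.uint8)
        cv2.fillConvexPoly(A,np.round(q*16).astype(np.int32),1,shift=4)
        return float(np.abs(cv2.GaussianBlur(A.astype(np.float32),(0,0),2)-M).sum())/M.sum()
    g=np.array(guess,float)
    r=minimize(cost,g,method='Nelder-Mead',options=dict(initial_simplex=np.array([g,g+[.012,0,0],g+[0,.012,0],g+[0,0,5]]),xatol=1e-5,fatol=1e-5))
    r=minimize(cost,r.x,method='Nelder-Mead',options=dict(initial_simplex=np.array([r.x,r.x+[.003,0,0],r.x+[0,.003,0],r.x+[0,0,2]]),xatol=1e-5,fatol=1e-5))
    return r.x.round(4),round(r.fun,4)
E
python3 - <<'E'
from h import *
W=cam('wrist');f=robot.grab_frame('wrist')
print(fitbin(f,W,'a',(.665,-.069,15)))
g=lambda u,z: ray(W,(u[0]/1.5,u[1]/1.5),z)
P=np.array([g(u,.06) for u in((342,182),(419,182),(413,348),(343,348))]);print(P.round(4),P.mean(0))
print(fitbin(f,W,'d',(.647,-.234,8)))
ft=robot.grab_frame('top');print(fitbin(ft,cam('top'),'d',(.647,-.234,8)),fitbin(ft,cam('top'),'b',(.4325,-.287,-8)))
E
```

```text
(array([ 0.6747, -0.0688, 13.8199]), np.float64(0.0109))
[[ 0.6063 -0.121   0.06  ]
 [ 0.5885 -0.0543  0.06  ]
 [ 0.7445 -0.0152  0.06  ]
 [ 0.7626 -0.0826  0.06  ]] [ 0.67545894 -0.06828815  0.06      ]
(array([ 0.6565, -0.2372,  6.526 ]), np.float64(0.0157))
(array([ 0.6555, -0.2377,  1.4737]), np.float64(0.2984)) (array([  0.4327,  -0.2911, -10.6077]), np.float64(0.1751))
```

```bash
python3 - <<'E'
from h import *
goto([.675,-.0686,.036],np.radians(104))
E
```

```text
pos [ 0.6604 -0.0684  0.2709] yaw 104.93 shift [ 0.235  -0.0037  0.0132] turn [0.93 0.2  0.06] F [0.3 1.  1.3] g 1.001 t 11.7
```

>>> servo_tool([
  [0.03,-0.0035,0.0135,0.9,0.2,0],
  [0.07,-0.0035,0.0135,0.9,0.2,0],
  [0.11,-0.0035,0.0135,0.9,0.2,0],
  [0.14,-0.0035,0.0135,0.9,0.2,0],
  [0.155,-0.0035,0.0135,0.9,0.2,0],
])

```text
clock: 12.2
position: [0.6732, -0.068, 0.112]
eef_rot: [-0.192, 1.567, 0.193]
contact_force: [-0.0, 0.8, -0.4]
grip_width: 0.998
```

```bash
python3 - <<'E'
from h import *
f=robot.grab_frame('wrist'); print(fitbin(f,cam('wrist'),'a',(.675,-.069,14)))
goto([.675,-.0686,.036],np.radians(104))
save(f,'w12',1.5)
E
```

```text
(array([ 0.6741, -0.069 , 13.8211]), np.float64(0.0079))
pos [ 0.6727 -0.068   0.1107] yaw 104.06 shift [ 0.0747 -0.0013  0.0026] turn [ 0.06 -0.4  -0.12] F [-1.1 -0.7 -1.9] g 1.0 t 12.25
```

View pics/w12.png

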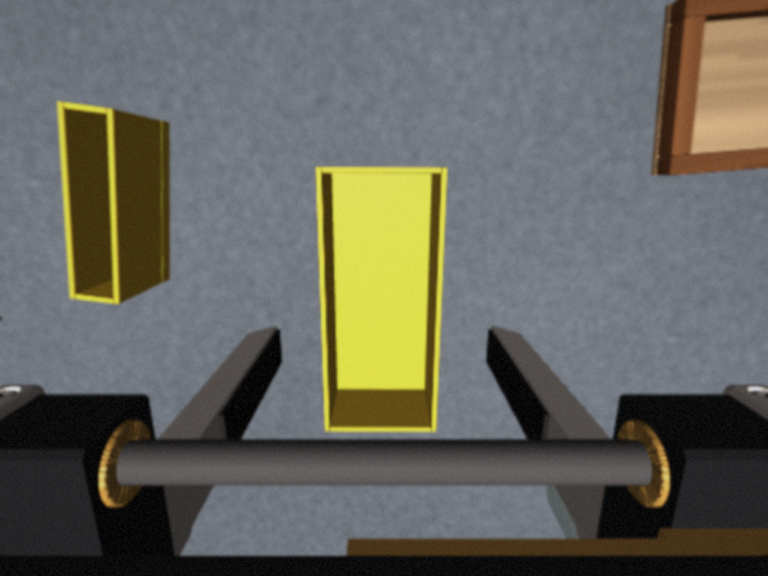

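>>> servo_tool([
  [0.025,-0.0015,0.002,0.1,-0.4,0],
  [0.05,-0.0015,0.002,0.1,-0.4,0],
  [0.068,-0.0015,0.002,0.1,-0.4,0],
  [0.074,-0.0015,0.002,0.1,-0.4,0],
  [0.074,-0.0015,0.002,0.1,-0.4,0],
])

```text
clock: 12.75
position: [0.6778, -0.0695, 0.0429]
eef_rot: [-0.192, 1.554, 0.191]
contact_force: [-0.8, -0.5, -0.3]
grip_width: 0.998
```

>>> servo_tool([
  [0,0,0,0,0,0],
  [0,0,0,0,0,0],
  [0,0,0,0,0,0],
  [0,0,0,0,0,0],
  [0,0,0,0,0,0],
], fingers=-1, squeeze=30)

```text
clock: 13.25
position: [0.6782, -0.0692, 0.0438]
eef_rot: [-0.192, 1.552, 0.191]
contact_force: [-1.5, 0.8, 4.2]
grip_width: 0.742
```

>>> servo_tool([
  [0,0,0,0,0,0],
  [0,0,0,0,0,0],
])

```text
clock: 13.45
position: [0.6782, -0.0692, 0.0438]
eef_rot: [-0.192, 1.552, 0.191]
contact_force: [-0.4, 1.9, 5.4]
grip_width: 0.744
```

```bash
python3 - <<'E'
from h import *
f=robot.grab_frame('wrist'); print(fitbin(f,cam('wrist'),'a',(.675,-.069,14)))
goto([.675,-.0686,.036],np.radians(104))
save(f,'w13',1.5)
E
```

```text
(array([ 0.6749, -0.0697, 13.9361]), np.float64(0.0819))
pos [ 0.6782 -0.0693  0.0438] yaw 103.99 shift [ 0.0077  0.0014 -0.003 ] turn [-0.01  0.55  0.09] F [0.  0.9 6.1] g 0.743 t 13.5
```

View pics/w13.png

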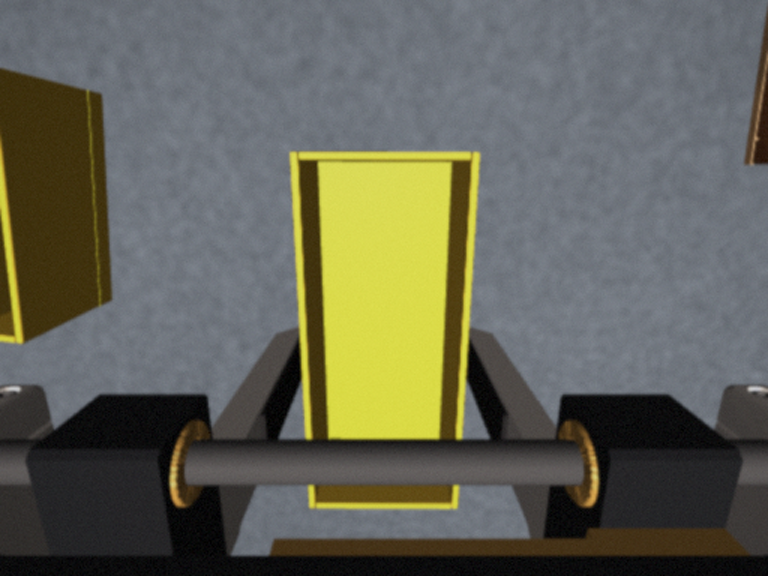

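>>> servo_tool([
  [-0.02,0,0,0,0,0],
  [-0.045,0,0,0,0,0],
  [-0.07,0,0,0,0,0],
  [-0.095,0,0,0,0,0],
  [-0.11,0,0,0,0.5,0],
])

```text
clock: 14.0
position: [0.6765, -0.0701, 0.153]
eef_rot: [-0.193, 1.563, 0.19]
contact_force: [-0.2, 0.1, -3.2]
grip_width: 0.74
```

```bash
python3 - <<'E'
from h import *
f=robot.grab_frame('wrist'); s=robot.get_state()
print(s['position'],fitbin(f,cam('wrist'),'a',(.675,-.069,14),z0=s['position'][2]-.0438))
c=[.4807,.1626]
goto([.4807,.1626,.16],np.radians(18.4)); print(np.round(s['contact_force'],1),np.round(s['wrist_torque'],2))
E
```

```text
[ 0.67776041 -0.07018073  0.15561382] (array([ 0.6746, -0.0706, 13.9329]), np.float64(0.0833))
pos [ 0.6778 -0.0702  0.1556] yaw 103.98 shift [-0.0057  0.2735 -0.135 ] turn [85.58  0.26  0.09] F [-0.1  1.  -1.4] g 0.738 t 14.05
[-0.1  1.  -1.4] [ 0.09 -0.07  0.01]
```

>>> servo_tool([
  [-0.005,0.025,-0.012,7,0,0],
  [-0.005,0.055,-0.027,15,0,0],
  [-0.005,0.09,-0.045,23,0,0],
  [-0.005,0.125,-0.062,31,0,0],
  [-0.005,0.155,-0.077,39,0,0],
])

```text
clock: 14.55
position: [0.5621, 0.0632, 0.1547]
eef_rot: [0.345, 1.547, -0.349]
contact_force: [1.1, -0.2, -3.1]
grip_width: 0.742
```

```bash
python3 - <<'E'
from h import *
goto([.4817,.1596,.16],np.radians(18.4))
E
```

```text
pos [0.5621 0.0632 0.1547] yaw 64.67 shift [-0.0051  0.0527 -0.1139] turn [46.27 -0.1   0.27] F [ 1.1 -0.2 -3.1] g 0.742 t 14.55
```

>>> servo_tool([
  [-0.005,0.01,-0.022,8,0,0],
  [-0.005,0.022,-0.048,16,0,0],
  [-0.005,0.034,-0.073,24,0,0],
  [-0.005,0.045,-0.097,32,0,0],
  [-0.005,0.0525,-0.114,39,0,0.2],
])

```text
clock: 15.05
position: [0.4813, 0.1588, 0.1599]
eef_rot: [0.872, 1.39, -0.873]
contact_force: [0.2, 0.5, -2.7]
grip_width: 0.744
```

>>> servo_tool([
  [0,0,0,6,0,0],
  [0,0,0,6,0,0],
  [0,0,0,6,0,0],
])

```text
clock: 15.35
position: [0.4828, 0.1576, 0.1607]
eef_rot: [0.947, 1.355, -0.947]
contact_force: [0.3, -0.4, -2.9]
grip_width: 0.742
```

```bash
python3 - <<'E'
from h import *
goto([.4817,.1596,.11],np.radians(18.4))
s=robot.get_state();f=robot.grab_frame('wrist');save(f,'w14',1.5); W=cam('wrist',s)
print(fitbin(f,W,'a',(.481,.1626,108.4),z0=s['position'][2]-.0438))
g=lambda u,z: ray(W,(u[0]/1.5,u[1]/1.5),z)
x=np.array([np.cos(np.radians(108.4)),np.sin(np.radians(108.4)),0]);y=np.array([-x[1],x[0],0])
for X in(-.095,.095):
  for Y in (-.05,.05): print(X,Y,(proj(W,np.array([.4807,.1626,.02])+X*x+Y*y)*1.5).round())
E
```

```text
pos [0.4828 0.1576 0.1607] yaw 20.11 shift [ 0.0507 -0.0004 -0.0023] turn [ 1.71 -0.    0.03] F [ 0.3 -0.4 -2.9] g 0.742 t 15.35
(array([  0.4821,   0.1618, 110.0671]), np.float64(0.084))
-0.095 -0.05 [[439. 379.]]
-0.095 0.05 [[319. 375.]]
0.095 -0.05 [[456. 139.]]
0.095 0.05 [[317. 135.]]
```

View pics/w14.png

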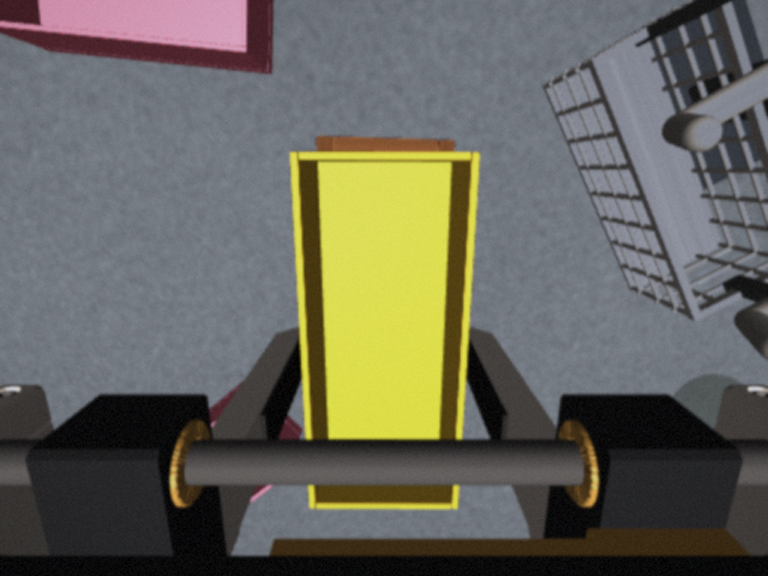

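```bash
python3 - <<'E'
from h import *
A=lambda d: np.degrees(np.arctan2(d[1],d[0]))
for img,pos,rv in (('w8',[.595,.2836,.2188],[.551,1.497,-.551]),('w2',[.4552,.186,.3222],[.973,1.342,-.973]),('w7',[.5457,.2242,.2178],[.551,1.497,-.552])):
    W=cam('wrist',dict(position=pos,eef_rot=rv))
    im=cv2.resize(cv2.imread(f'pics/{img}.png'),(512,384),interpolation=cv2.INTER_AREA); h=cv2.cvtColor(im,cv2.COLOR_BGR2HSV)
    m=cv2.inRange(h,(5,90,60),(20,255,255))
    n,l,st,ce=cv2.connectedComponentsWithStats(m)
    c=proj(W,[[.4807,.1626,.02]])[0]
    i=min([i for i in range(1,n) if st[i,4]>400],key=lambda i:np.hypot(*(ce[i]-c)))
    ys,xs=np.where(l==i);hh=cv2.convexHull(np.c_[xs,ys].astype(np.int32))[:,0]
    # ground-plane map at z=.02
    P=np.array([ray(W,q,.02)[:2] for q in hh]).astype(np.float32)
    r=cv2.minAreaRect(P*1000); bx=cv2.boxPoints(r)
    print(img,st[i],np.round(r[0],1),np.round(r[1],1),r[2],[round(float(A(bx[(k+1)%4]-bx[k])),1) for k in range(4)])
    ap=cv2.approxPolyDP(hh.astype(np.float32)[:,None],3,True)[:,0]
    Q=np.array([ray(W,q,.02)[:2] for q in ap]); print(Q.round(4).tolist(),[round(float(A(Q[(k+1)%len(Q)]-Q[k])),1) for k in range(len(Q))])
E
```

```text
w8 [  73   82  126  155 8831] [480.3 163.1] [101. 191.] 18.431554794311523 [-71.6, 18.4, 108.4, -161.6]
[[0.4974, 0.2686], [0.5555, 0.0892], [0.4631, 0.0585], [0.4038, 0.236]] [-72.1, -161.6, 108.5, 19.2]
w2 [ 235  122   60  106 2350] [480.  162.1] [ 98.9 188.2] 18.487695693969727 [-71.5, 18.5, 108.5, -161.5]
[[0.495, 0.2658], [0.5556, 0.0903], [0.4654, 0.0585], [0.4049, 0.2362]] [-70.9, -160.6, 108.8, 18.2]
w7 [ 128   82  128  155 7645] [480.3 162.8] [ 98.8 189.6] 18.524028778076172 [-71.5, 18.5, 108.5, -161.5]
[[0.4953, 0.2668], [0.5559, 0.0891], [0.4639, 0.0587], [0.4044, 0.2353]] [-71.2, -161.7, 108.6, 19.1]
```

```bash
python3 - <<'E'
from h import *
goto([.4809,.159,.078],np.radians(18.45))
E
```

```text
pos [0.4831 0.1575 0.161 ] yaw 20.07 shift [ 0.083  -0.0015 -0.0021] turn [ 1.62 -0.   -0.  ] F [-0.2 -0.1 -2.9] g 0.736 t 15.4
```

>>> servo_tool([
  [0.02,-0.0015,-0.002,1.6,0,0],
  [0.045,-0.0015,-0.002,1.6,0,0],
  [0.07,-0.0015,-0.002,1.6,0,0],
  [0.083,-0.0015,-0.002,1.6,0,0],
  [0.083,-0.0015,-0.002,1.6,0,0],
])

```text
clock: 15.9
position: [0.4797, 0.1587, 0.0764]
eef_rot: [0.968, 1.347, -0.972]
contact_force: [-1.0, -0.1, -2.9]
grip_width: 0.742
```

>>> servo_tool([
  [0,0,0,0,0,0],
  [0,0,0,0,0,0],
])

```text
clock: 16.1
position: [0.4827, 0.1596, 0.0808]
eef_rot: [0.972, 1.341, -0.966]
contact_force: [0.2, 0.2, -3.1]
grip_width: 0.744
```

```bash
python3 - <<'E'
from h import *
goto([.4809,.159,.049],np.radians(18.45))
s=robot.get_state();f=robot.grab_frame('wrist');save(f,'w15',1.5); W=cam('wrist',s)
print(fitbin(f,W,'a',(.481,.1626,108.4),z0=s['position'][2]-.0438))
E
```

```text
pos [0.4827 0.1596 0.0808] yaw 18.39 shift [ 0.0318 -0.0021 -0.0001] turn [-0.06  0.01 -0.29] F [ 0.2  0.2 -3.1] g 0.744 t 16.1
(array([  0.4819,   0.1643, 108.3515]), np.float64(0.0862))
```

View pics/w15.png

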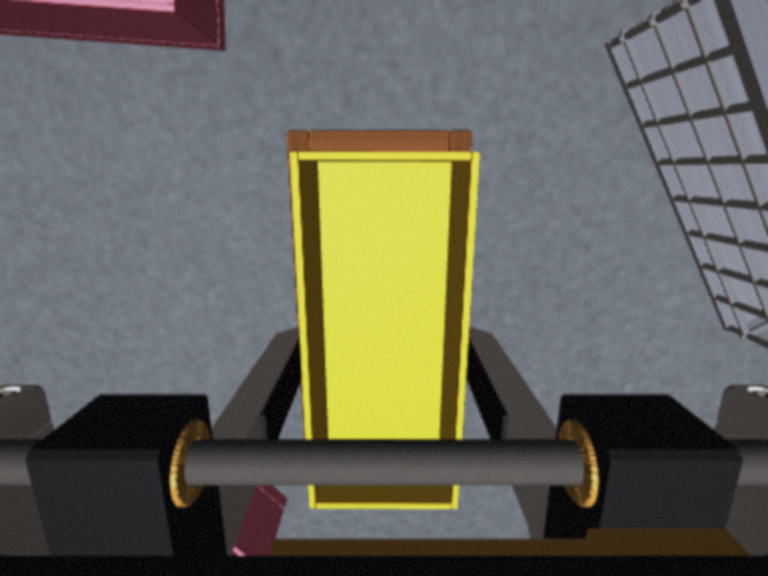

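>>> servo_tool([
  [0.005,-0.0022,0.001,0,0,-0.3],
  [0.012,-0.0022,0.001,0,0,-0.3],
  [0.02,-0.0022,0.001,0,0,-0.3],
  [0.025,-0.0022,0.001,0,0,-0.3],
  [0.025,-0.0022,0.001,0,0,-0.3],
])

```text
clock: 16.65
position: [0.4786, 0.1576, 0.0525]
eef_rot: [0.966, 1.348, -0.974]
contact_force: [0.2, -0.6, -2.7]
grip_width: 0.739
```

>>> servo_tool([
  [0.001,0,0,0,0,0],
  [0.002,0,0,0,0,0],
])

```text
clock: 16.85
position: [0.48, 0.1579, 0.0523]
eef_rot: [0.968, 1.346, -0.972]
contact_force: [-0.9, -0.2, -4.2]
grip_width: 0.745
```

```bash
python3 - <<'E'
from h import *
goto([.4809,.159,.049],np.radians(18.45))
s=robot.get_state();f=robot.grab_frame('wrist');save(f,'w16',1.5); W=cam('wrist',s)
print(fitbin(f,W,'a',(.481,.1626,108.4),z0=s['position'][2]-.0438))
f=robot.grab_frame('side');save(f,'s16',4,(170,120,320,260))
E
```

```text
pos [0.48   0.1579 0.0523] yaw 18.39 shift [ 0.0033  0.0013 -0.0008] turn [-0.06 -0.01  0.16] F [-0.9 -0.2 -4.2] g 0.745 t 16.85
(array([  0.4794,   0.1627, 108.3346]), np.float64(0.0889))
```

View pics/w16.png

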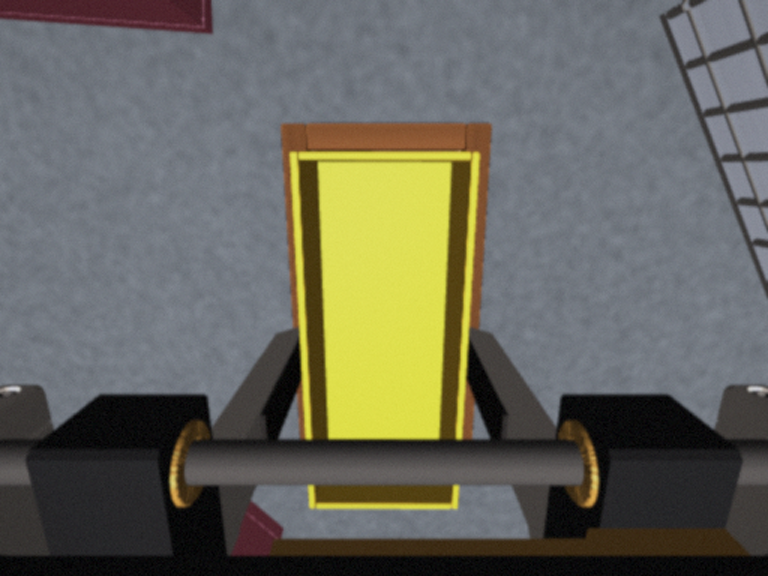

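View pics/s16.png

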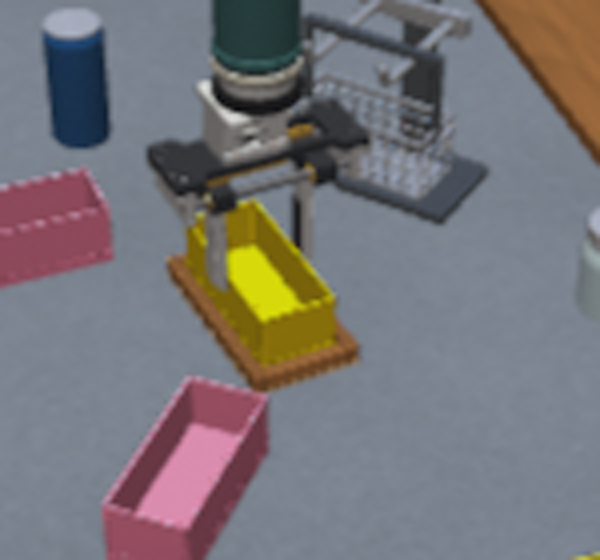

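>>> servo_tool([
  [0.0015,0.0005,0,0,0,0],
  [0.003,0.0005,0,0,0,0],
  [0.0045,0.0005,0,0,0,0],
  [0.0045,0.0005,0,0,0,0],
])

```text
clock: 17.35
position: [0.4803, 0.1581, 0.048]
eef_rot: [0.968, 1.346, -0.972]
contact_force: [-0.5, 1.1, -0.8]
grip_width: 0.744
```

>>> servo_tool([
  [0.001,0,0,0,0,0],
  [0.001,0,0,0,0,0],
])

```text
clock: 17.55
position: [0.4803, 0.1582, 0.0478]
eef_rot: [0.968, 1.346, -0.971]
contact_force: [-3.4, 1.1, 4.4]
grip_width: 0.739
```

>>> servo_tool([
  [0,0,0,0,0,0],
  [0,0,0,0,0,0],
  [0,0,0,0,0,0],
  [0,0,0,0,0,0],
], fingers=1)

```text
clock: 17.95
position: [0.4802, 0.1579, 0.0464]
eef_rot: [0.968, 1.346, -0.972]
contact_force: [-0.2, 0.0, -0.3]
grip_width: 0.996
```

>>> servo_tool([
  [-0.03,0,0,0,0,0],
  [-0.07,0,0,0,0,0],
  [-0.11,0,0,0,0,0],
  [-0.15,0,0,0,0,0],
  [-0.18,0,0,0,0,0],
])

```text
clock: 18.45
position: [0.4814, 0.1582, 0.2296]
eef_rot: [0.969, 1.344, -0.97]
contact_force: [-0.2, 0.2, 0.6]
grip_width: 1.001
```

```bash
python3 - <<'E'
from h import *
robot.grab_frame('wrist')
goto([.433,-.29,.26],np.radians(80))
s=robot.get_state();f=robot.grab_frame('wrist');save(f,'w17',1.5); W=cam('wrist',s)
print(fitbin(f,W,'a',(.481,.1626,108.4),z0=.004))
f=robot.grab_frame('side');save(f,'s17',2,(130,100,400,370))
E
```

```text
pos [0.4835 0.1587 0.2349] yaw 18.39 shift [-0.0263 -0.1892  0.4098] turn [-61.61   0.34  -0.43] F [ 0.9 -0.1  2.9] g 1.0 t 18.5
(array([  0.4793,   0.1633, 108.2408]), np.float64(0.0441))
```

View pics/w17.png

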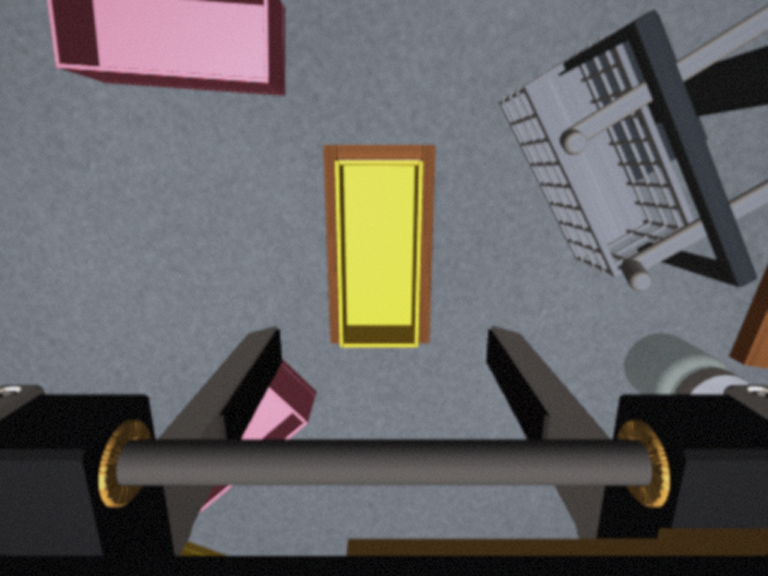

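View pics/s17.png

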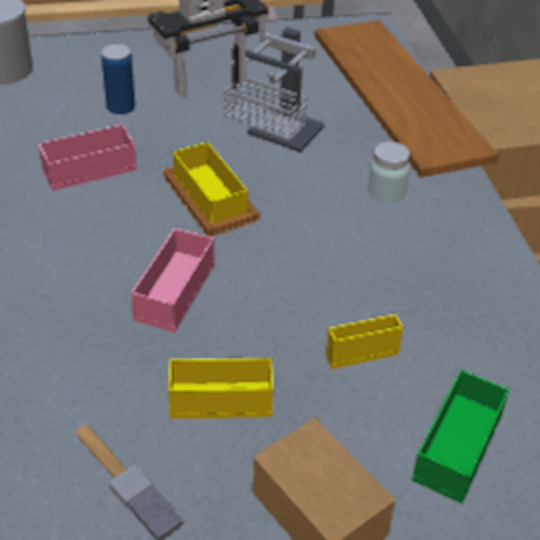

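>>> servo_tool([
  [-0.01,-0.02,0.044,0,0,0],
  [-0.026,-0.041,0.088,0,0,0],
  [-0.026,-0.062,0.133,0,0,0],
  [-0.026,-0.083,0.178,0,0,0],
  [-0.026,-0.104,0.223,0,0,0],
])

```text
clock: 19.1
position: [0.4512, -0.0875, 0.2504]
eef_rot: [0.967, 1.35, -0.973]
contact_force: [1.4, -0.1, 0.3]
grip_width: 0.996
```

>>> servo_tool([
  [0,-0.02,0.044,-8,0,0],
  [0,-0.04,0.088,-16,0,0],
  [0,-0.06,0.132,-24,0,0],
  [0,-0.075,0.165,-32,0,0],
  [0,-0.085,0.187,-40,0,0],
])

```text
clock: 19.6
position: [0.4292, -0.2927, 0.2498]
eef_rot: [0.441, 1.533, -0.441]
contact_force: [0.4, -0.3, 0.0]
grip_width: 0.999
```

>>> servo_tool([
  [0,0,0,-8,0,0],
  [0,0,0,-16,0,0],
  [0,0,0,-22,0,0],
  [0,0,0,-22,0,0],
  [0,0,0,-22,0,0],
])

```text
clock: 20.1
position: [0.4304, -0.29, 0.2512]
eef_rot: [0.145, 1.572, -0.144]
contact_force: [-0.2, 0.1, 0.3]
grip_width: 1.001
```

```bash
python3 - <<'E'
from h import *
goto([.433,-.29,.26],np.radians(80))
s=robot.get_state();f=robot.grab_frame('wrist');save(f,'w18',1.5); W=cam('wrist',s)
print(fitbin(f,W,'b',(.433,-.29,-8),z0=.0))
E
```

```text
pos [ 0.4304 -0.29    0.2512] yaw 79.46 shift [-0.0088  0.0004  0.0025] turn [-0.54 -0.34 -0.01] F [-0.2  0.1  0.3] g 1.001 t 20.1
(array([ 0.4381, -0.2905, -7.8026]), np.float64(0.0208))
```

View pics/w18.png

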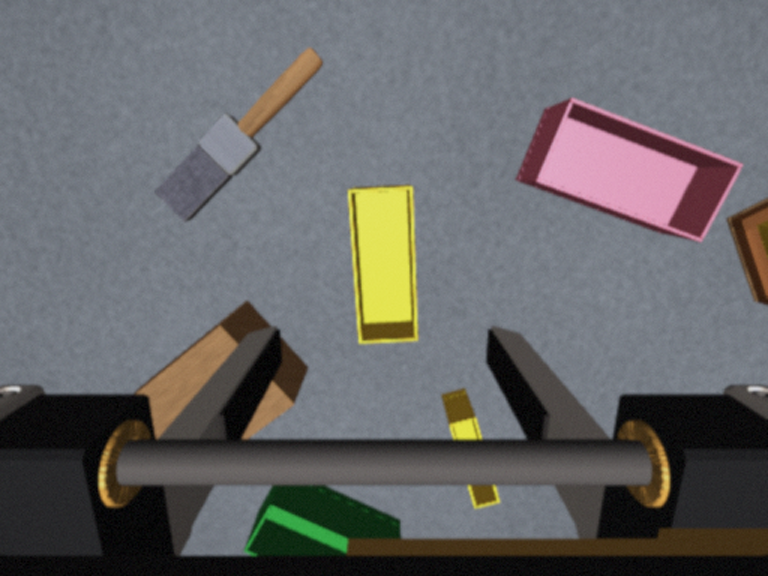

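```bash
python3 - <<'E'
from h import *
W=cam('wrist')
for u in ((307,368),(248,302),(295,404),(238,340)):
  for z in (0,.08): 
    P=ray(W,(u[0]/1.5,u[1]/1.5),z); c=np.array([.438,-.2905]);a=np.radians(82.2)
    d=P[:2]-c; print(u,z,P.round(3),'jaw',round(d@[np.cos(a),np.sin(a)],3),'long',round(d@[np.sin(a),-np.cos(a)],3))
goto([.438,-.2905,.12],np.radians(82.2))
E
```

```text
(307, 368) 0 [ 0.548 -0.398  0.   ] jaw -0.092 long 0.123
(307, 368) 0.08 [ 0.512 -0.375  0.08 ] jaw -0.074 long 0.085
(248, 302) 0 [ 0.461 -0.442  0.   ] jaw -0.147 long 0.044
(248, 302) 0.08 [ 0.442 -0.412  0.08 ] jaw -0.119 long 0.02
(295, 404) 0 [ 0.589 -0.422  0.   ] jaw -0.109 long 0.168
(295, 404) 0.08 [ 0.546 -0.395  0.08 ] jaw -0.088 long 0.121
(238, 340) 0 [ 0.501 -0.465  0.   ] jaw -0.164 long 0.086
(238, 340) 0.08 [ 0.475 -0.43   0.08 ] jaw -0.133 long 0.055
pos [ 0.4305 -0.29    0.2517] yaw 79.49 shift [0.1316 0.0009 0.0081] turn [-2.71 -0.3   0.  ] F [ 0.1 -0.6  0.4] g 1.002 t 20.15
```

>>> servo_tool([
  [0.03,0.001,0.008,-2.7,-0.3,0],
  [0.07,0.001,0.008,-2.7,-0.3,0],
  [0.11,0.001,0.008,-2.7,-0.3,0],
  [0.132,0.001,0.008,-2.7,-0.3,0],
  [0.132,0.001,0.008,-2.7,-0.3,0],
])

```text
clock: 20.65
position: [0.436, -0.2887, 0.1162]
eef_rot: [0.11, 1.574, -0.103]
contact_force: [-0.6, -0.4, -0.2]
grip_width: 0.995
```

>>> servo_tool([
  [0,0,0,0,0,0],
  [0,0,0,0,0,0],
])

```text
clock: 20.85
position: [0.4395, -0.2917, 0.1234]
eef_rot: [0.103, 1.563, -0.109]
contact_force: [0.2, -0.1, 0.4]
grip_width: 1.002
```

```bash
python3 - <<'E'
from h import *
s=robot.get_state();f=robot.grab_frame('wrist'); W=cam('wrist',s)
print(fitbin(f,W,'b',(.433,-.29,-8),z0=.0))
goto([.438,-.2905,.051],np.radians(82.2))
E
```

```text
(array([ 0.438 , -0.2904, -7.4246]), np.float64(0.0139))
pos [ 0.4396 -0.2918  0.1235] yaw 82.28 shift [ 0.0725  0.0014 -0.0022] turn [0.08 0.33 0.21] F [ 0.1  0.4 -0.2] g 0.999 t 20.9
```

>>> servo_tool([
  [0.025,0.0015,-0.002,0,0.3,0.2],
  [0.05,0.0015,-0.002,0,0.3,0.2],
  [0.068,0.0015,-0.002,0,0.3,0.2],
  [0.072,0.0015,-0.002,0,0.3,0.2],
  [0.072,0.0015,-0.002,0,0.3,0.2],
])

```text
clock: 21.4
position: [0.4372, -0.2896, 0.0499]
eef_rot: [0.107, 1.57, -0.104]
contact_force: [0.5, 0.4, -0.7]
grip_width: 0.999
```

>>> servo_tool([
  [0,0,0,0,0,0],
  [0,0,0,0,0,0],
])

```text
clock: 21.6
position: [0.4378, -0.2901, 0.0509]
eef_rot: [0.106, 1.568, -0.105]
contact_force: [0.2, 0.6, 0.3]
grip_width: 0.998
```

```bash
python3 - <<'E'
from h import *
s=robot.get_state();f=robot.grab_frame('wrist'); W=cam('wrist',s)
print(fitbin(f,W,'b',(.433,-.29,-8),z0=.0))
goto([.438,-.2905,.051],np.radians(82.4))
E
```

```text
(array([ 0.4384, -0.2904, -7.6064]), np.float64(0.0876))
pos [ 0.4377 -0.29    0.0507] yaw 82.29 shift [-0.0003 -0.0005  0.0004] turn [-0.11 -0.04 -0.03] F [ 0.4 -0.1 -0.7] g 1.002 t 21.65
```

Close on B.

>>> servo_tool([
  [0,0,0,0,0,0],
  [0,0,0,0,0,0],
  [0,0,0,0,0,0],
  [0,0,0,0,0,0],
  [0,0,0,0,0,0],
], fingers=-1, squeeze=35)

```text
clock: 22.15
position: [0.4368, -0.2894, 0.0491]
eef_rot: [0.107, 1.571, -0.104]
contact_force: [-0.6, -1.3, -0.0]
grip_width: 0.608
```

>>> servo_tool([
  [0,0,0,0,0,0],
  [0,0,0,0,0,0],
  [0,0,0,0,0,0],
])

```text
clock: 22.45
position: [0.4368, -0.2895, 0.0491]
eef_rot: [0.107, 1.571, -0.104]
contact_force: [0.7, -1.2, -0.8]
grip_width: 0.592
```

```bash
python3 - <<'E'
from h import *
s=robot.get_state();f=robot.grab_frame('wrist'); save(f,'w19',1.5); W=cam('wrist',s)
print(fitbin(f,W,'b',(.433,-.29,-8),z0=.0))
goto([.438,-.2905,.051],np.radians(82.4))
f=robot.grab_frame('side');save(f,'s19',4,(170,200,320,340))
E
```

```text
(array([ 0.4385, -0.2891, -7.5848]), np.float64(0.0974))
pos [ 0.4368 -0.2895  0.0491] yaw 82.29 shift [-0.0019 -0.0008  0.0013] turn [-0.11 -0.18 -0.1 ] F [-0.7 -1.4 -1.7] g 0.592 t 22.5
```

View pics/s19.png

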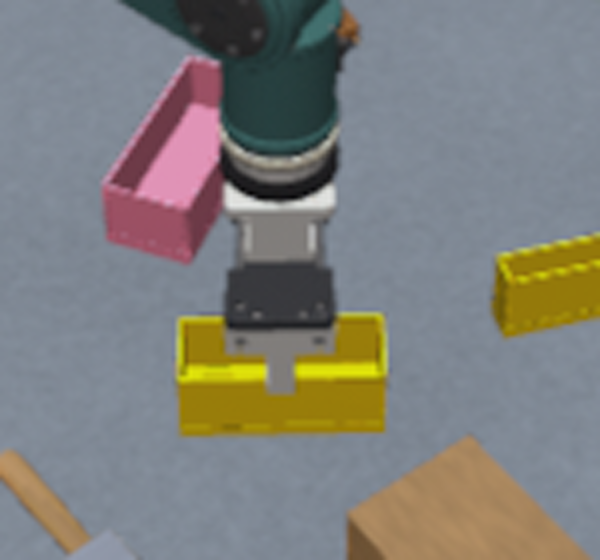

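View pics/w19.png

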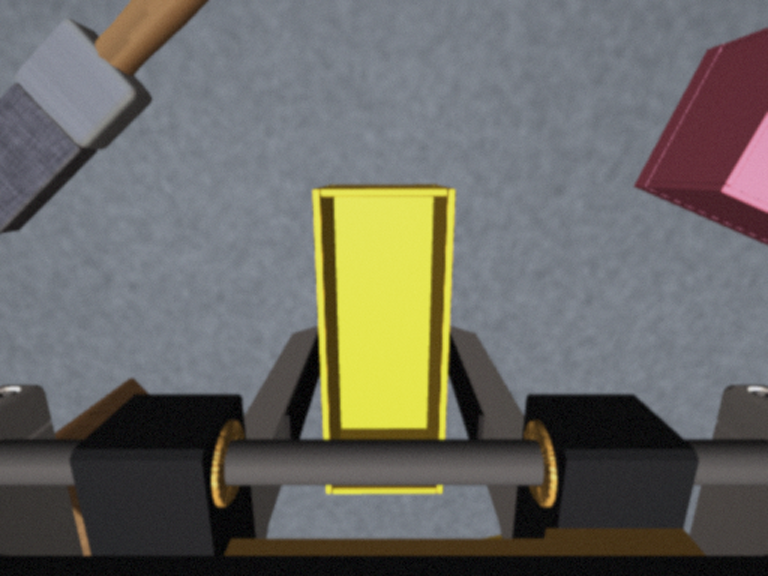

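>>> servo_tool([
  [0,0,0,0,0,0],
  [0,0,0,0,0,0],
  [-0.004,0,0.0015,0,0,0],
  [-0.004,0,0.0015,0,0,0],
  [-0.004,0,0.0015,0,0,0],
], fingers=0.6)

```text
clock: 23.05
position: [0.4386, -0.2895, 0.0534]
eef_rot: [0.107, 1.571, -0.104]
contact_force: [0.0, 0.6, -1.4]
grip_width: 0.801
```

>>> servo_tool([
  [0,0,0,0,0,0],
  [0,0,0,0,0,0],
  [0,0,0,0,0,0],
  [0,0,0,0,0,0],
  [0,0,0,0,0,0],
], fingers=-1)

```text
clock: 23.55
position: [0.4383, -0.2895, 0.053]
eef_rot: [0.108, 1.571, -0.104]
contact_force: [0.3, -0.6, -0.8]
grip_width: 0.592
```

```bash
python3 - <<'E'
from h import *
s=robot.get_state();f=robot.grab_frame('wrist'); save(f,'w20',1.5); W=cam('wrist',s)
print(fitbin(f,W,'b',(.433,-.29,-8),z0=.0))
goto([.438,-.2905,.053],np.radians(82.4))
E
```

```text
(array([ 0.4389, -0.289 , -7.5833]), np.float64(0.0972))
pos [ 0.4383 -0.2895  0.053 ] yaw 82.29 shift [ 0.     -0.001  -0.0001] turn [-0.11 -0.18 -0.12] F [ 0.3 -0.6 -0.7] g 0.592 t 23.6
```

>>> servo_tool([
  [-0.01,0,0,0,0,0],
  [-0.035,0,0,0,0,0],
  [-0.065,0,0,0,0,0],
  [-0.095,0,0,0,0,0],
  [-0.115,0,0,0,0,0],
])

```text
clock: 24.1
position: [0.4391, -0.2901, 0.1709]
eef_rot: [0.106, 1.569, -0.105]
contact_force: [0.0, 0.2, -2.3]
grip_width: 0.588
```

```bash
python3 - <<'E'
from h import *
s=robot.get_state();f=robot.grab_frame('wrist'); save(f,'w21',1.5); W=cam('wrist',s)
print(fitbin(f,W,'b',(.438,-.29,-8),z0=s['position'][2]-.053))
goto([.4795,.163,.17],np.radians(18.35))
E
```

```text
(array([ 0.4399, -0.2894, -7.6547]), np.float64(0.1661))
pos [ 0.4404 -0.2912  0.1744] yaw 82.3 shift [ 0.0032  0.4553 -0.0221] turn [ 6.395e+01  3.000e-01 -1.000e-02] F [ 0.8 -0.5  0.1] g 0.589 t 24.15
```

View pics/w21.png

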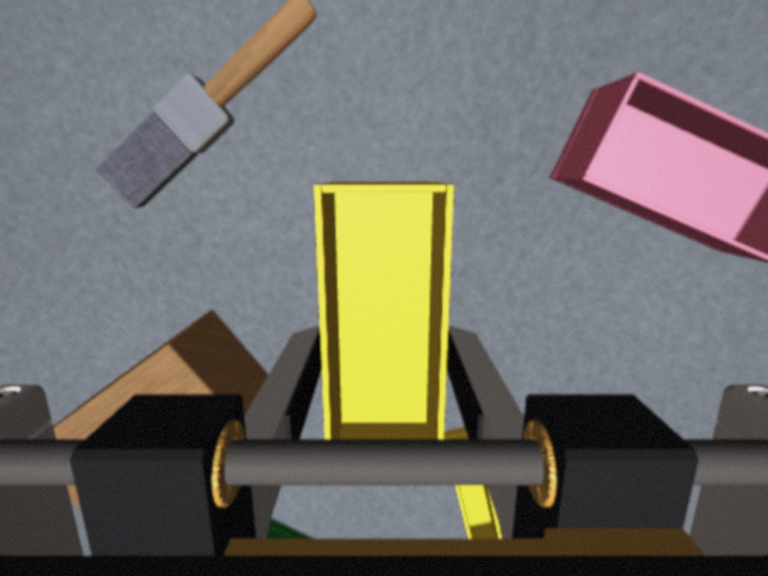

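>>> servo_tool([
  [0,0.035,-0.002,4,0,0],
  [0,0.08,-0.004,12,0,0],
  [0,0.125,-0.006,20,0,0],
  [0,0.17,-0.008,28,0,0],
  [0,0.215,-0.01,36,0,0],
])

```text
clock: 24.65
position: [0.4567, -0.0789, 0.1679]
eef_rot: [0.589, 1.494, -0.587]
contact_force: [0.5, 0.4, -1.7]
grip_width: 0.594
```

```bash
python3 - <<'E'
from h import *
goto([.4795,.163,.17],np.radians(18.35))
E
```

```text
pos [ 0.4567 -0.0789  0.1679] yaw 46.93 shift [-0.0014  0.1923 -0.1486] turn [28.58 -0.27  0.09] F [ 0.5  0.4 -1.7] g 0.594 t 24.65
```

>>> servo_tool([
  [0,0.036,-0.028,7,0,0],
  [0,0.074,-0.057,14,0,0],
  [0,0.112,-0.086,21,0,0],
  [0,0.15,-0.115,27.5,0,0],
  [0,0.178,-0.138,27.5,0,0],
])

```text
clock: 25.15
position: [0.4761, 0.1463, 0.1684]
eef_rot: [0.953, 1.358, -0.952]
contact_force: [0.2, 0.2, -3.0]
grip_width: 0.592
```

>>> servo_tool([
  [0,0.01,-0.008,0,0,0],
  [0,0.01,-0.008,0,0,0],
  [0,0.01,-0.008,0,0,0],
])

```text
clock: 25.45
position: [0.4832, 0.1535, 0.1685]
eef_rot: [0.951, 1.357, -0.954]
contact_force: [-0.3, -0.4, -3.0]
grip_width: 0.592
```

```bash
python3 - <<'E'
from h import *
s=robot.get_state();f=robot.grab_frame('wrist'); save(f,'w22',1.5); W=cam('wrist',s)
print(fitbin(f,W,'b',(.48,.163,108),z0=s['position'][2]-.053))
goto([.4795,.163,.17],np.radians(18.35))
f=robot.grab_frame('side');save(f,'s22',4,(170,120,320,260))
E
```

```text
(array([  0.4786,   0.1687, 109.7824]), np.float64(0.0914))
pos [0.4833 0.1531 0.1687] yaw 19.69 shift [-0.0013 -0.0002 -0.0106] turn [ 1.34 -0.15  0.18] F [ 0.2 -0.9 -2.2] g 0.588 t 25.5
```

View pics/w22.png

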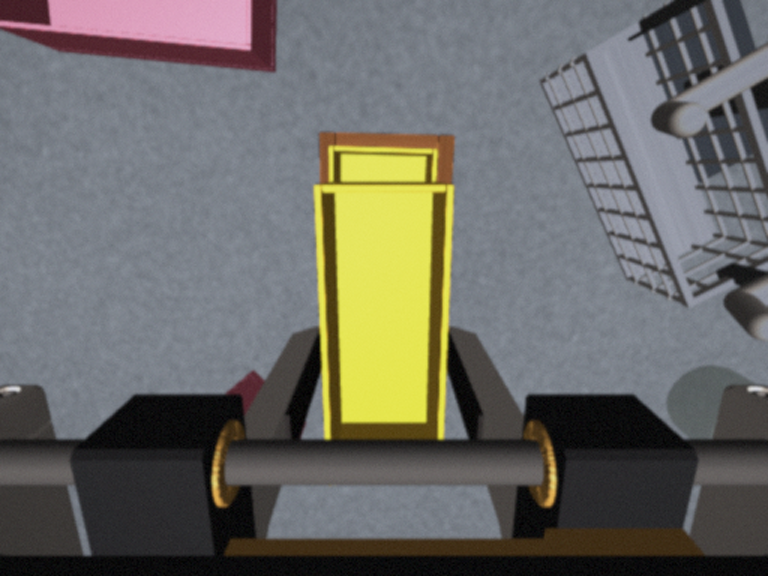

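View pics/s22.png

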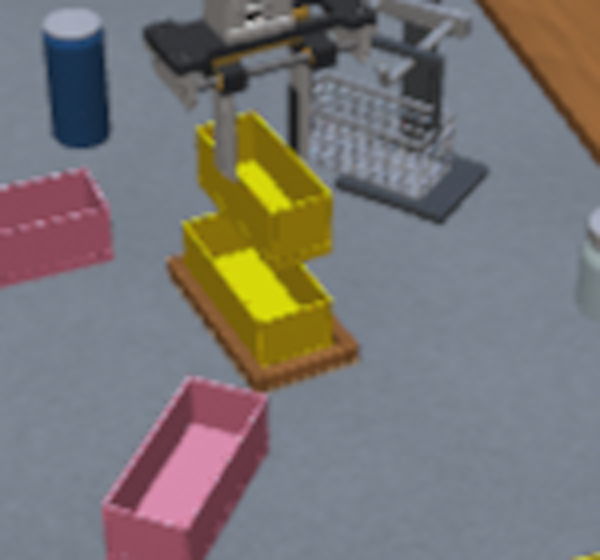

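>>> servo_tool([
  [0.01,0,-0.0105,1.3,-0.1,0.2],
  [0.025,0,-0.0105,1.3,-0.1,0.2],
  [0.038,0,-0.0105,1.3,-0.1,0.2],
  [0.042,0,-0.0105,1.3,-0.1,0.2],
  [0.042,0,-0.0105,1.3,-0.1,0.2],
])

```text
clock: 26.05
position: [0.479, 0.1637, 0.1256]
eef_rot: [0.969, 1.347, -0.969]
contact_force: [0.2, -0.7, -2.0]
grip_width: 0.593
```

>>> servo_tool([
  [0,0,0,0,0,0],
  [0,0,0,0,0,0],
  [0,0,0,0,0,0],
])

```text
clock: 26.35
position: [0.4803, 0.1645, 0.1279]
eef_rot: [0.971, 1.344, -0.966]
contact_force: [-0.5, -1.2, -2.9]
grip_width: 0.593
```

```bash
python3 - <<'E'
from h import *
s=robot.get_state();f=robot.grab_frame('wrist'); save(f,'w23',1.5); W=cam('wrist',s)
goto([.4795,.163,.067],np.radians(18.35))
f=robot.grab_frame('side');save(f,'s23',4,(170,120,320,260))
E
```

```text
pos [0.4802 0.1645 0.1278] yaw 18.47 shift [ 0.0608 -0.0013  0.0013] turn [ 0.12 -0.08 -0.16] F [-0.3  0.3 -2.2] g 0.586 t 26.4
```

View pics/w23.png

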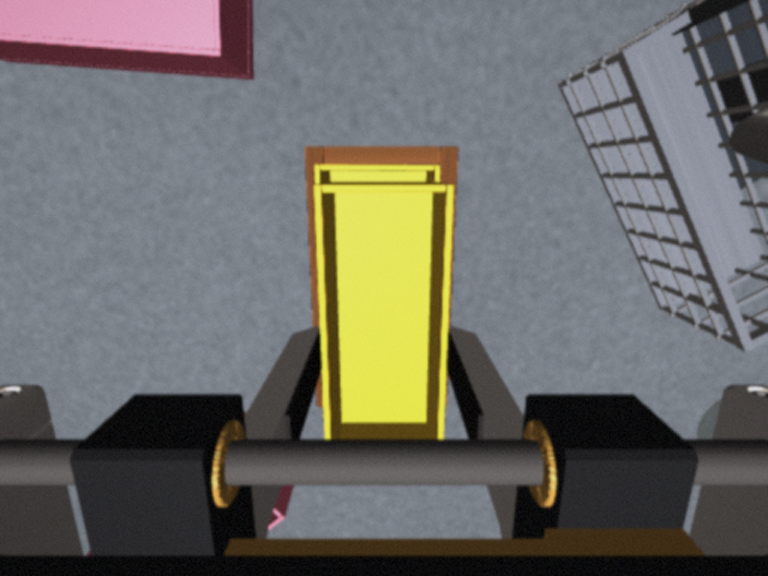

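View pics/s23.png

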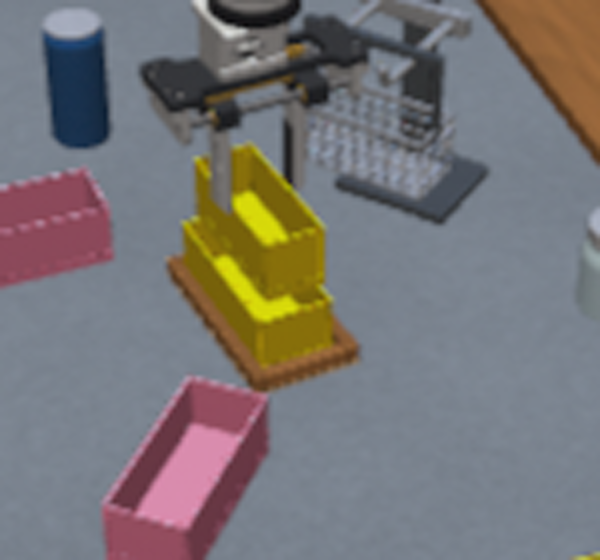

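```bash
python3 - <<'E'
from h import *
W=cam('wrist')
s=robot.get_state(); p=np.array(s['position']); R=Ro.from_rotvec(s['eef_rot']).as_matrix(); print(p)
g=lambda u,z: ray(W,(u[0]/1.5,u[1]/1.5),z)
for n,us,z in (('A',((314,165),(439,165)),.064),('frame',((305,148),(458,148)),.02),('B',((314.5,185),(453.5,185)),p[2]+.007)):
    for u in us: 
        q=R.T@(g(u,z)-p); print(n,u,q.round(4))
E
```

```text
[0.48011881 0.16454872 0.12765745]
A (314, 165) [ 0.0637 -0.0378 -0.0801]
A (439, 165) [ 0.0639  0.0315 -0.0801]
frame (305, 148) [ 0.1077 -0.0502 -0.0911]
frame (458, 148) [ 0.1079  0.0489 -0.0912]
B (314.5, 185) [-0.007  -0.0267 -0.0716]
B (453.5, 185) [-0.0068  0.0287 -0.0717]
```

```bash
python3 -c "
import cv2
a=cv2.imread('pics/w23.png')[130:230,280:480]
cv2.imwrite('pics/w23c.png',cv2.resize(a,None,fx=4,fy=4,interpolation=cv2.INTER_CUBIC))"
```

```text
(no output)
```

View pics/w23c.png

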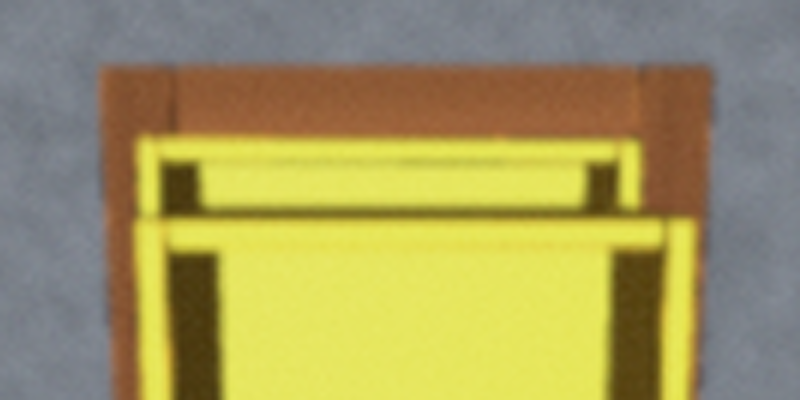

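>>> servo_tool([
  [0.002,-0.004,0.0005,0.1,0,-0.1],
  [0.004,-0.004,0.0005,0.1,0,-0.1],
  [0.01,-0.004,0.0005,0.1,0,-0.1],
  [0.016,-0.004,0.0005,0.1,0,-0.1],
  [0.02,-0.004,0.0005,0.1,0,-0.1],
])

```text
clock: 26.95
position: [0.4757, 0.1627, 0.106]
eef_rot: [0.97, 1.346, -0.97]
contact_force: [0.6, 0.8, -2.7]
grip_width: 0.587
```

```bash
python3 - <<'E'
from h import *
robot.grab_frame('side')
goto([.4795,.163,.067],np.radians(18.35))
s=robot.get_state();f=robot.grab_frame('wrist'); save(f,'w24',1.5); W=cam('wrist',s)
save(f,'w24c',6,(190,90,320,190))
E
```

```text
pos [0.4754 0.1626 0.1054] yaw 18.36 shift [0.0384 0.0042 0.0009] turn [ 0.01 -0.1   0.15] F [-0.1 -0.2 -2.8] g 0.592 t 27.0
```

View pics/w24c.png

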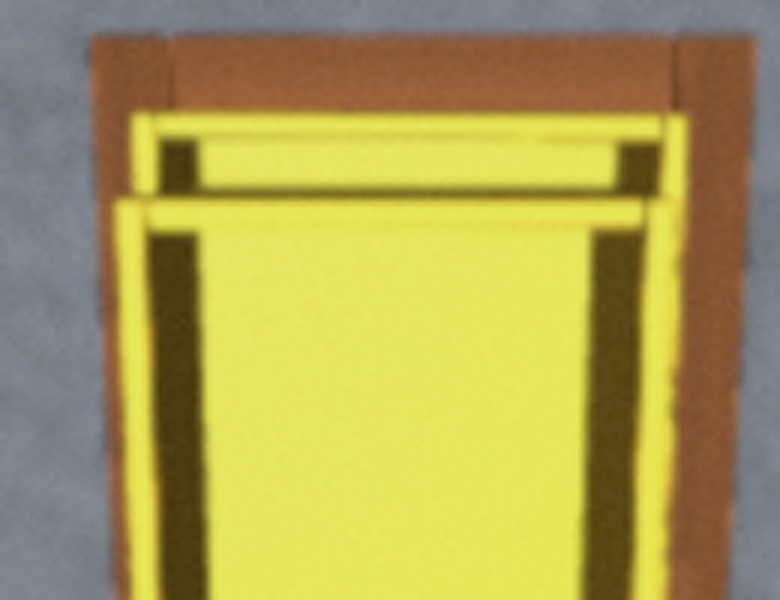

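>>> servo_tool([
  [0,0.001,0,0,0,0],
  [0.004,0.002,0,0,0,0.1],
  [0.01,0.002,0,0,0,0.1],
  [0.016,0.002,0,0,0,0.1],
  [0.02,0.002,0,0,0,0.1],
])

```text
clock: 27.55
position: [0.4776, 0.1633, 0.0861]
eef_rot: [0.971, 1.345, -0.969]
contact_force: [-0.3, 0.3, -2.9]
grip_width: 0.59
```

```bash
python3 - <<'E'
from h import *
goto([.4795,.163,.068],np.radians(18.35))
s=robot.get_state();f=robot.grab_frame('wrist'); save(f,'w25',1.5); W=cam('wrist',s)
save(f,'w25c',6,(190,90,320,190))
E
```

```text
pos [0.4776 0.1633 0.0861] yaw 18.37 shift [0.0181 0.0017 0.0009] turn [ 0.02 -0.1  -0.02] F [-0.3  0.3 -2.9] g 0.59 t 27.55
```

View pics/w25c.png

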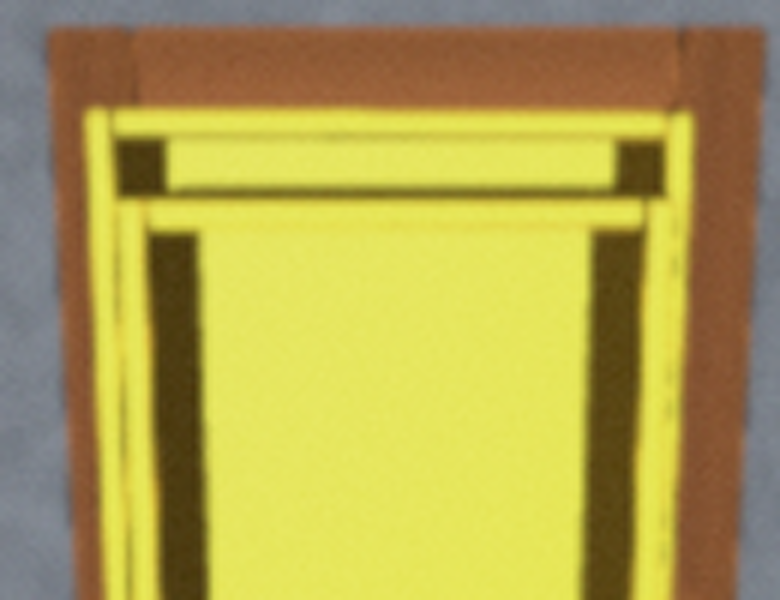

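>>> servo_tool([
  [0.004,0,0,0,0,0],
  [0.008,0,0,0,0,0],
  [0.012,0,0,0,0,0],
  [0.016,0,0,0,0,0],
  [0.0175,0,0,0,0,0],
])

```text
clock: 28.1
position: [0.4778, 0.1634, 0.069]
eef_rot: [0.971, 1.345, -0.969]
contact_force: [-0.8, -0.1, -2.6]
grip_width: 0.591
```

>>> servo_tool([
  [0,0,0,0,0,0],
  [0.001,0,0,0,0,0],
])

```text
clock: 28.3
position: [0.4784, 0.1635, 0.0689]
eef_rot: [0.972, 1.344, -0.968]
contact_force: [-0.5, 0.2, -3.1]
grip_width: 0.59
```

>>> servo_tool([
  [0.001,0,0,0,0,0],
  [0.0015,0,0,0,0,0],
  [0.0015,0,0,0,0,0],
])

```text
clock: 28.6
position: [0.4781, 0.1634, 0.0672]
eef_rot: [0.972, 1.344, -0.968]
contact_force: [-0.2, 0.0, -2.2]
grip_width: 0.589
```

```bash
python3 - <<'E'
from h import *
goto([.4795,.163,.067],np.radians(18.35))
f=robot.grab_frame('wrist'); save(f,'w26',1.5)
f=robot.grab_frame('side');save(f,'s26',4,(170,120,320,260))
goto([.4795,.163,.067],np.radians(18.35))
E
```

```text
pos [0.4781 0.1634 0.0672] yaw 18.37 shift [0.0002 0.0012 0.0009] turn [ 0.02 -0.09 -0.1 ] F [-0.2  0.  -2.2] g 0.589 t 28.6
pos [0.4781 0.1635 0.0672] yaw 18.37 shift [0.0002 0.0011 0.0009] turn [ 0.02 -0.09 -0.1 ] F [ 0.2 -0.5 -1.8] g 0.59 t 28.7
```

View pics/s26.png

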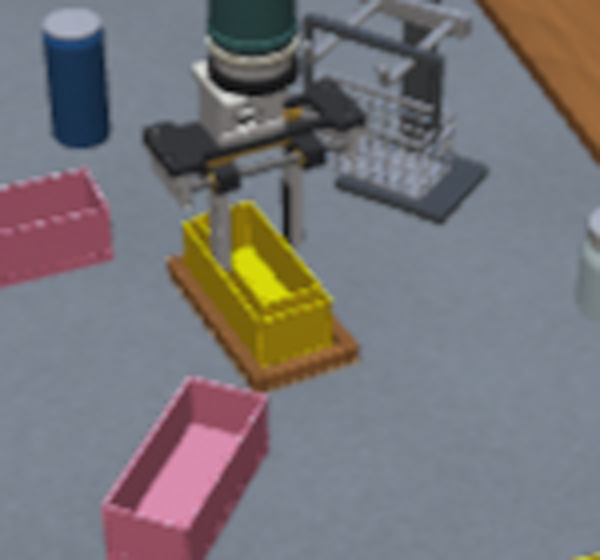

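>>> servo_tool([
  [0.0007,0,0,0,0,0],
  [0.001,0,0,0,0,0],
  [0.001,0,0,0,0,0],
])

```text
clock: 29.0
position: [0.4782, 0.1635, 0.067]
eef_rot: [0.972, 1.344, -0.968]
contact_force: [-2.9, -0.0, 3.7]
grip_width: 0.594
```

>>> servo_tool([
  [0,0,0,0,0,0],
  [0,0,0,0,0,0],
  [0,0,0,0,0,0],
  [0,0,0,0,0,0],
  [0,0,0,0,0,0],
], fingers=1)

```text
clock: 29.5
position: [0.4781, 0.1634, 0.066]
eef_rot: [0.972, 1.344, -0.968]
contact_force: [0.1, -0.9, -0.2]
grip_width: 0.977
```

>>> servo_tool([
  [-0.03,0,0,0,0,0],
  [-0.07,0,0,0,0,0],
  [-0.11,0,0,0,0,0],
  [-0.15,0,0,0,0,0],
  [-0.18,0,0,0,0,0],
])

```text
clock: 30.0
position: [0.4784, 0.1632, 0.2492]
eef_rot: [0.974, 1.342, -0.966]
contact_force: [-0.0, -0.6, -0.2]
grip_width: 1.0
```

```bash
python3 - <<'E'
from h import *
robot.grab_frame('side')
goto([.648,-.237,.26],np.radians(96))
f=robot.grab_frame('wrist'); save(f,'w27',1.5)
f=robot.grab_frame('side');save(f,'s27',2,(130,100,400,370))
E
```

```text
pos [0.4804 0.1637 0.2545] yaw 18.37 shift [-0.0052  0.0328  0.4331] turn [-77.63   0.53  -0.69] F [1.6 0.7 3. ] g 1.003 t 30.05
```

View pics/w27.png

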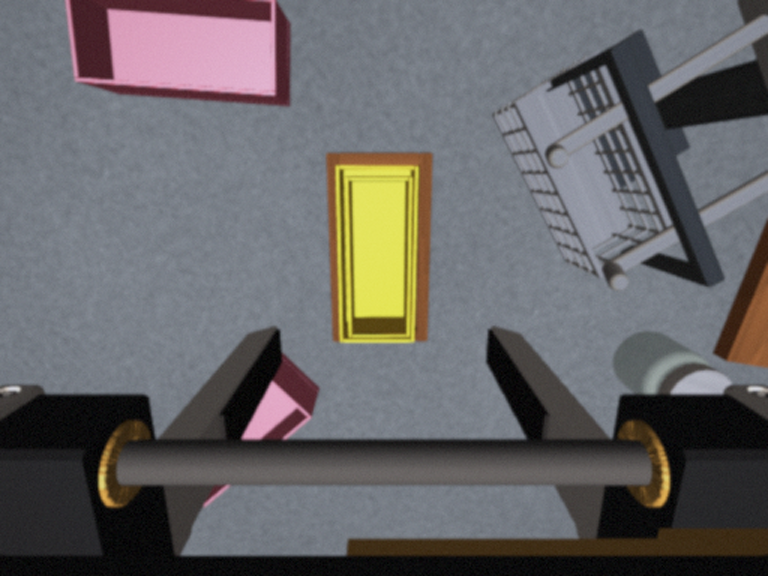

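View pics/s27.png

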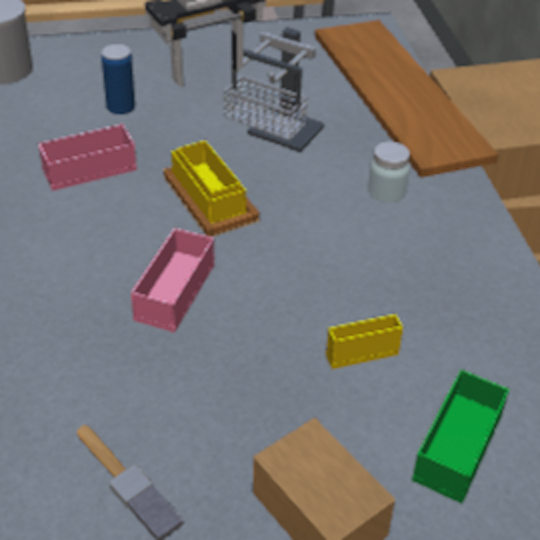

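>>> servo_tool([
  [0,0.003,0.044,0,0,0],
  [0,0.006,0.09,0,0,0],
  [0,0.01,0.135,-8,0,0],
  [0,0.013,0.18,-16,0,0],
  [0,0.017,0.225,-24,0,0],
], fingers=0.1)

```text
clock: 30.65
position: [0.5644, -0.0466, 0.2429]
eef_rot: [0.646, 1.477, -0.644]
contact_force: [0.8, -0.1, 0.0]
grip_width: 0.61
```

```bash
python3 - <<'E'
from h import *
goto([.653,-.237,.25],np.radians(96.5))
E
```

```text
pos [ 0.5644 -0.0466  0.2429] yaw 42.7 shift [-0.008 -0.064  0.2  ] turn [-53.8   -0.24  -0.1 ] F [ 0.8 -0.1  0. ] g 0.61 t 30.65
```

>>> servo_tool([
  [0,-0.014,0.044,-8,0,0],
  [0,-0.028,0.088,-16,0,0],
  [0,-0.042,0.132,-24,0,0],
  [0,-0.056,0.175,-32,0,0],
  [0,-0.064,0.2,-40,0,0],
])

```text
clock: 31.15
position: [0.6521, -0.2392, 0.2409]
eef_rot: [0.105, 1.573, -0.1]
contact_force: [-1.1, 0.4, -0.1]
grip_width: 0.551
```

>>> servo_tool([
  [0,0,0,-8,0,0],
  [0,0,0,-14,0,0],
  [0,0,0,-14,0,0],
  [0,0,0,-14,0,0],
])

```text
clock: 31.55
position: [0.6519, -0.2357, 0.2433]
eef_rot: [-0.083, 1.571, 0.088]
contact_force: [-0.7, 0.9, 0.6]
grip_width: 0.547
```

```bash
python3 - <<'E'
from h import *
s=robot.get_state();f=robot.grab_frame('wrist'); save(f,'w28',1.5); W=cam('wrist',s)
r=fitbin(f,W,'d',(.6565,-.237,6.5)); print(r)
goto([r[0][0],r[0][1],.12],np.radians(90+r[0][2]))
E
```

```text
(array([ 0.6567, -0.2367,  6.7206]), np.float64(0.0135))
pos [ 0.652  -0.2356  0.2439] yaw 96.28 shift [ 0.1239 -0.002   0.0046] turn [-0.45 -0.05 -0.18] F [ 0.6 -0.1  0.3] g 0.55 t 31.6
```

View pics/w28.png

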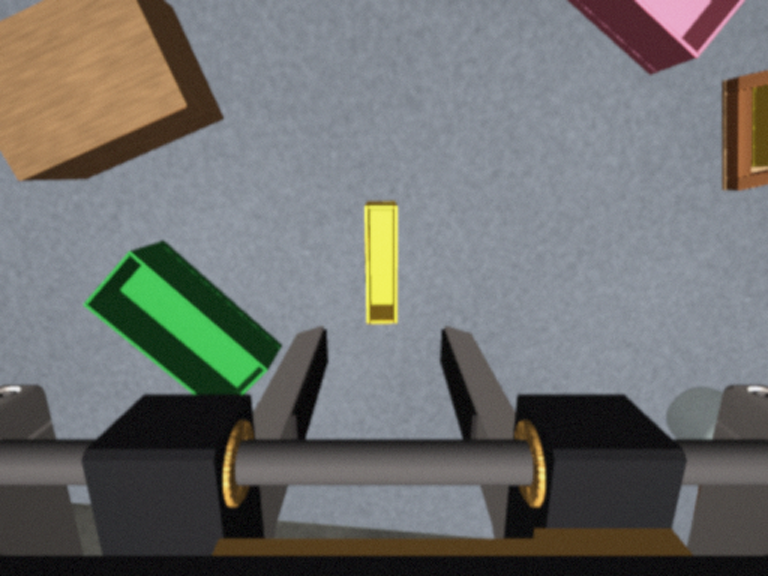

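>>> servo_tool([
  [0.03,-0.002,0.0045,-0.4,0,-0.2],
  [0.07,-0.002,0.0045,-0.4,0,-0.2],
  [0.11,-0.002,0.0045,-0.4,0,-0.2],
  [0.124,-0.002,0.0045,-0.4,0,-0.2],
  [0.124,-0.002,0.0045,-0.4,0,-0.2],
])

```text
clock: 32.1
position: [0.6555, -0.2362, 0.1179]
eef_rot: [-0.091, 1.574, 0.094]
contact_force: [0.5, 0.0, -0.2]
grip_width: 0.552
```

>>> servo_tool([
  [0,0,0,0,0,0],
  [0,0,0,0,0,0],
  [0,0,0,0,0,0],
])

```text
clock: 32.4
position: [0.6586, -0.2379, 0.1247]
eef_rot: [-0.096, 1.563, 0.089]
contact_force: [-0.2, 0.7, 0.1]
grip_width: 0.55
```

```bash
python3 - <<'E'
from h import *
s=robot.get_state();f=robot.grab_frame('wrist'); save(f,'w29',1.5); W=cam('wrist',s)
r=fitbin(f,W,'d',(.6565,-.237,6.5)); print(r)
goto([r[0][0],r[0][1],.053],np.radians(90+r[0][2]))
E
```

```text
(array([ 0.6572, -0.2362,  6.5995]), np.float64(0.0179))
pos [ 0.6583 -0.2377  0.1241] yaw 96.76 shift [ 0.0711  0.0019 -0.0013] turn [0.16 0.28 0.22] F [-0.7  0.3 -0.8] g 0.551 t 32.45
```

>>> servo_tool([
  [0.025,0.0015,-0.001,0.1,0.3,0.2],
  [0.05,0.0015,-0.001,0.1,0.3,0.2],
  [0.064,0.0015,-0.001,0.1,0.3,0.2],
  [0.069,0.0015,-0.001,0.1,0.3,0.2],
  [0.069,0.0015,-0.001,0.1,0.3,0.2],
])

```text
clock: 32.95
position: [0.656, -0.2359, 0.0522]
eef_rot: [-0.09, 1.574, 0.093]
contact_force: [-0.5, 0.7, -0.5]
grip_width: 0.55
```

>>> servo_tool([
  [0,0,0,0,0,0],
  [0,0,0,0,0,0],
  [0,0,0,0,0,0],
])

```text
clock: 33.25
position: [0.6569, -0.2363, 0.054]
eef_rot: [-0.091, 1.571, 0.092]
contact_force: [-0.5, 0.5, 0.0]
grip_width: 0.548
```

```bash
python3 - <<'E'
from h import *
goto([.657,-.2364,.053],np.radians(96.65))
E
```

```text
pos [ 0.6569 -0.2363  0.054 ] yaw 96.66 shift [ 0.001  -0.0001  0.0001] turn [ 0.01 -0.11 -0.04] F [-0.5  0.5  0. ] g 0.548 t 33.25
```

>>> servo_tool([
  [0.0005,0,0,0,0,0],
  [0.0005,0,0,0,0,0],
  [0.0005,0,0,0,0,0],
  [0.0005,0,0,0,0,0],
  [0.0005,0,0,0,0,0],
], fingers=-1, squeeze=30)

```text
clock: 33.75
position: [0.6562, -0.236, 0.0521]
eef_rot: [-0.09, 1.573, 0.093]
contact_force: [0.2, -0.7, -0.8]
grip_width: 0.29
```

>>> servo_tool([
  [0,0,0,0,0,0],
  [0,0,0,0,0,0],
  [0,0,0,0,0,0],
])

```text
clock: 34.05
position: [0.6562, -0.236, 0.052]
eef_rot: [-0.09, 1.573, 0.093]
contact_force: [-0.8, -0.4, -0.6]
grip_width: 0.292
```

```bash
python3 - <<'E'
from h import *
s=robot.get_state();f=robot.grab_frame('wrist'); save(f,'w30',1.5); W=cam('wrist',s)
print(fitbin(f,W,'d',(.6565,-.237,6.5)))
goto([.657,-.2364,.053],np.radians(96.65))
E
```

```text
(array([ 0.6568, -0.2355,  6.6687]), np.float64(0.0912))
pos [ 0.6562 -0.236   0.052 ] yaw 96.66 shift [-0.001  -0.0005  0.0008] turn [ 0.01 -0.23 -0.1 ] F [ 0.4 -0.4  0.2] g 0.293 t 34.1
```

View pics/w30.png

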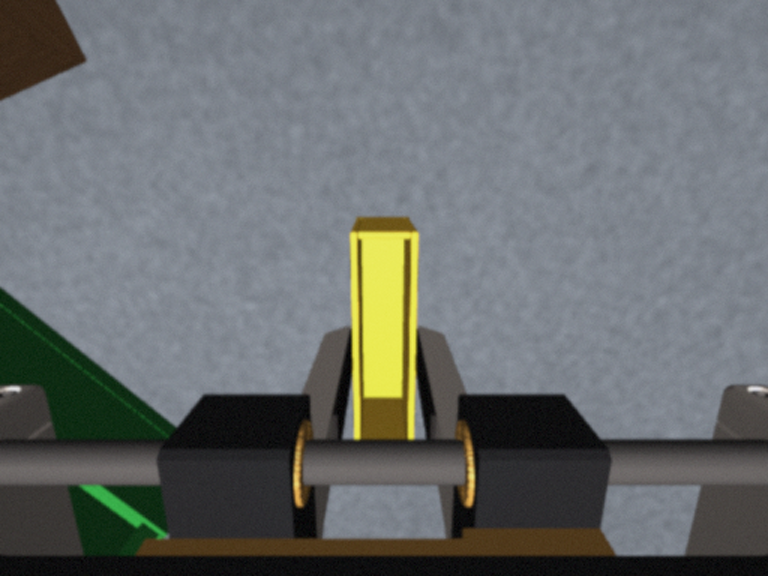

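>>> servo_tool([
  [-0.01,0,0,0,0,0],
  [-0.035,0,0,0,0,0],
  [-0.065,0,0,0,0,0],
  [-0.095,0,0,0,0,0],
  [-0.125,0,0,0,0,0],
])

```text
clock: 34.6
position: [0.6565, -0.2359, 0.1785]
eef_rot: [-0.09, 1.573, 0.093]
contact_force: [0.6, -0.8, -1.4]
grip_width: 0.287
```

```bash
python3 - <<'E'
from h import *
f=robot.grab_frame('wrist'); save(f,'w31',1.5)
goto([.479,.163,.18],np.radians(18.35))
f=robot.grab_frame('top'); save(f,'t31',2,(100,100,420,300))
E
```

```text
pos [ 0.6587 -0.237   0.1857] yaw 96.67 shift [ 0.0035  0.4182 -0.1321] turn [ 7.832e+01  3.900e-01 -3.000e-02] F [ 0.9 -0.1  2.8] g 0.295 t 34.65
```

View pics/w31.png

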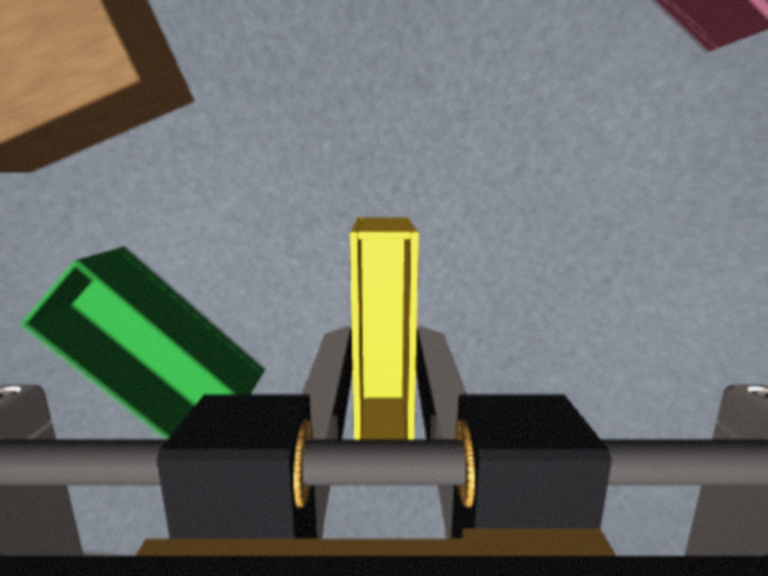

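Held firmly without slipping. Carry to the bay.

>>> servo_tool([
  [0,0.035,-0.011,7,0,0],
  [0,0.078,-0.025,15,0,0],
  [0,0.122,-0.039,23,0,0],
  [0,0.166,-0.052,31,0,0],
  [0,0.21,-0.066,39,0,0],
])

```text
clock: 35.2
position: [0.5649, -0.0335, 0.1755]
eef_rot: [0.448, 1.532, -0.447]
contact_force: [-0.1, 0.8, -1.7]
grip_width: 0.296
```

```bash
python3 - <<'E'
from h import *
goto([.479,.163,.18],np.radians(18.35))
E
```

```text
pos [ 0.5649 -0.0335  0.1755] yaw 57.31 shift [-0.0035  0.119  -0.1785] turn [38.96 -0.35  0.24] F [-0.1  0.8 -1.7] g 0.296 t 35.2
```

>>> servo_tool([
  [0,0.024,-0.036,8,0,0],
  [0,0.048,-0.072,16,0,0],
  [0,0.072,-0.108,24,0,0],
  [0,0.096,-0.144,31,0,0],
  [0,0.115,-0.173,37,0,0],
])

```text
clock: 35.7
position: [0.4799, 0.1563, 0.1765]
eef_rot: [0.941, 1.364, -0.945]
contact_force: [0.8, -0.4, -1.2]
grip_width: 0.292
```

>>> servo_tool([
  [0,0,0,0,0,0],
  [0,0,0,0,0,0],
  [0,0,0,0,0,0],
])

```text
clock: 36.0
position: [0.482, 0.1537, 0.1773]
eef_rot: [0.938, 1.363, -0.942]
contact_force: [0.2, 0.5, -1.8]
grip_width: 0.295
```

```bash
python3 - <<'E'
from h import *
goto([.479,.163,.138],np.radians(18.35))
f=robot.grab_frame('wrist'); save(f,'w32',1.5)
E
```

```text
pos [0.482  0.1537 0.1773] yaw 20.66 shift [ 0.0393  0.0007 -0.0097] turn [ 2.31 -0.13  0.28] F [ 0.2  0.5 -1.8] g 0.295 t 36.0
```

View pics/w32.png

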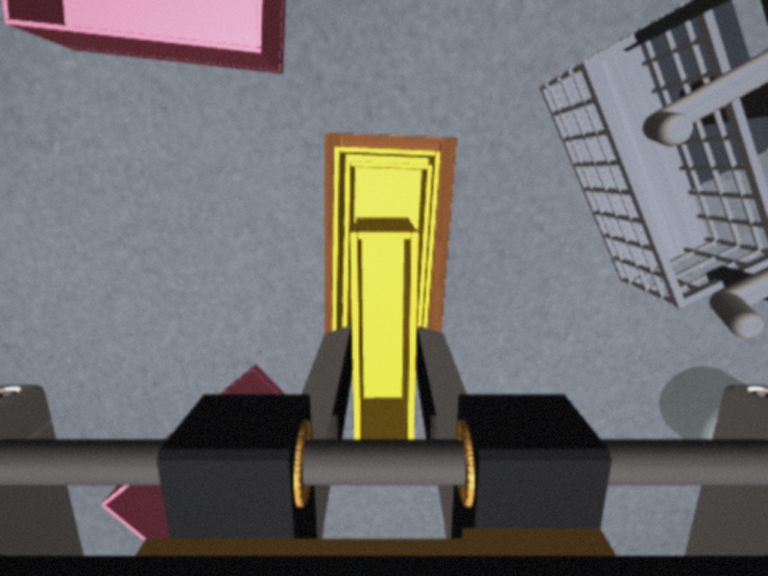

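>>> servo_tool([
  [0.005,0,-0.005,2.3,-0.1,0.2],
  [0.015,0,-0.0095,2.3,-0.1,0.2],
  [0.03,0,-0.0095,2.3,-0.1,0.2],
  [0.038,0,-0.0095,2.3,-0.1,0.2],
  [0.038,0,-0.0095,2.3,-0.1,0.2],
])

```text
clock: 36.55
position: [0.4773, 0.1627, 0.1376]
eef_rot: [0.968, 1.348, -0.973]
contact_force: [0.4, 0.0, -1.6]
grip_width: 0.292
```

>>> servo_tool([
  [0,0,0,0,0,0],
  [0,0,0,0,0,0],
  [0,0,0,0,0,0],
])

```text
clock: 36.85
position: [0.479, 0.1635, 0.141]
eef_rot: [0.971, 1.344, -0.969]
contact_force: [-0.0, 0.2, -1.4]
grip_width: 0.294
```

```bash
python3 - <<'E'
from h import *
goto([.479,.163,.076],np.radians(18.35))
s=robot.get_state();f=robot.grab_frame('wrist'); save(f,'w33',1.5)
save(f,'w33c',5,(190,80,330,200))
E
```

```text
pos [0.479  0.1635 0.141 ] yaw 18.37 shift [ 0.065  -0.0003  0.0005] turn [ 0.02 -0.04 -0.08] F [-0.   0.2 -1.4] g 0.294 t 36.85
```

View pics/w33c.png

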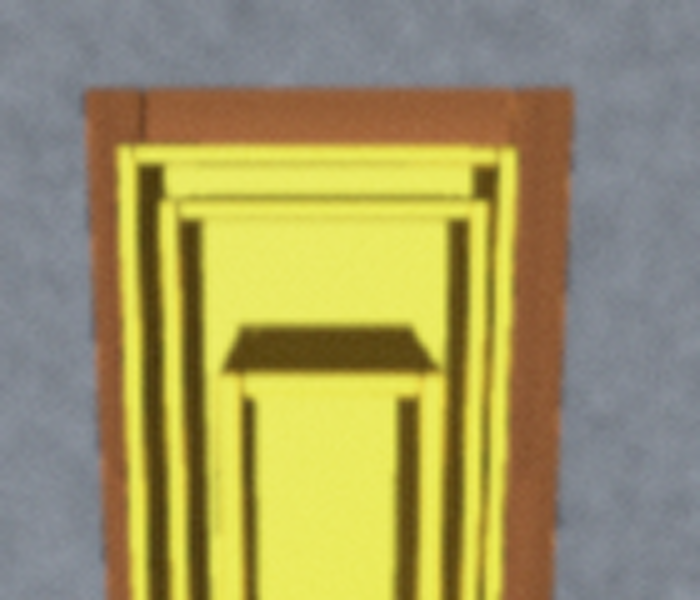

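>>> servo_tool([
  [0.008,-0.001,0,0,0,0],
  [0.02,-0.001,0,0,0,0],
  [0.034,-0.001,0,0,0,0],
  [0.046,-0.001,0,0,0,0],
  [0.054,-0.001,0,0,0,0],
])

```text
clock: 37.4
position: [0.4765, 0.1629, 0.0839]
eef_rot: [0.969, 1.347, -0.972]
contact_force: [-1.0, -0.5, -1.8]
grip_width: 0.296
```

>>> servo_tool([
  [0.002,0,0,0,0,0],
  [0.004,0,0,0,0,0],
  [0.006,0,0,0,0,0],
  [0.006,0,0,0,0,0],
])

```text
clock: 37.8
position: [0.4779, 0.1632, 0.0806]
eef_rot: [0.971, 1.344, -0.969]
contact_force: [0.3, -0.0, -1.2]
grip_width: 0.293
```

>>> servo_tool([
  [0.0015,0,0,0,0,0],
  [0.003,0,0,0,0,0],
  [0.004,0,0,0,0,0],
  [0.004,0,0,0,0,0],
])

```text
clock: 38.2
position: [0.4775, 0.1632, 0.0762]
eef_rot: [0.97, 1.345, -0.97]
contact_force: [-0.4, -0.0, -1.6]
grip_width: 0.293
```

>>> servo_tool([
  [0.0005,0,0,0,0,0],
  [0.001,0,0,0,0,0],
  [0.001,0,0,0,0,0],
])

```text
clock: 38.5
position: [0.4777, 0.1631, 0.076]
eef_rot: [0.971, 1.344, -0.969]
contact_force: [-1.3, -1.1, 3.3]
grip_width: 0.293
```

>>> servo_tool([
  [-0.001,0,0,0,0,0],
  [-0.001,0,0,0,0,0],
  [-0.001,0,0,0,0,0],
  [-0.001,0,0,0,0,0],
], fingers=0)

```text
clock: 38.9
position: [0.4777, 0.1632, 0.0762]
eef_rot: [0.971, 1.345, -0.969]
contact_force: [-0.5, 0.8, -0.2]
grip_width: 0.502
```

>>> servo_tool([
  [-0.02,0,0,0,0,0],
  [-0.05,0,0,0,0,0],
  [-0.09,0,0,0,0,0],
  [-0.13,0,0,0,0,0],
  [-0.17,0,0,0,0,0],
])

```text
clock: 39.4
position: [0.4774, 0.163, 0.2477]
eef_rot: [0.97, 1.345, -0.97]
contact_force: [0.6, 0.5, -0.0]
grip_width: 0.501
```

```bash
python3 - <<'E'
from h import *
robot.grab_frame('top')
s=robot.get_state();f=robot.grab_frame('wrist'); save(f,'w34',1.5)
save(f,'w34c',5,(200,80,330,200))
f=robot.grab_frame('side');save(f,'s34',2,(130,100,400,370)); save(f,'s34c',8,(200,110,300,200))
print(s['position'],s['clock'])
E
```

```text
[0.4804039  0.16366362 0.25598485] 39.45
```

View pics/w34.png

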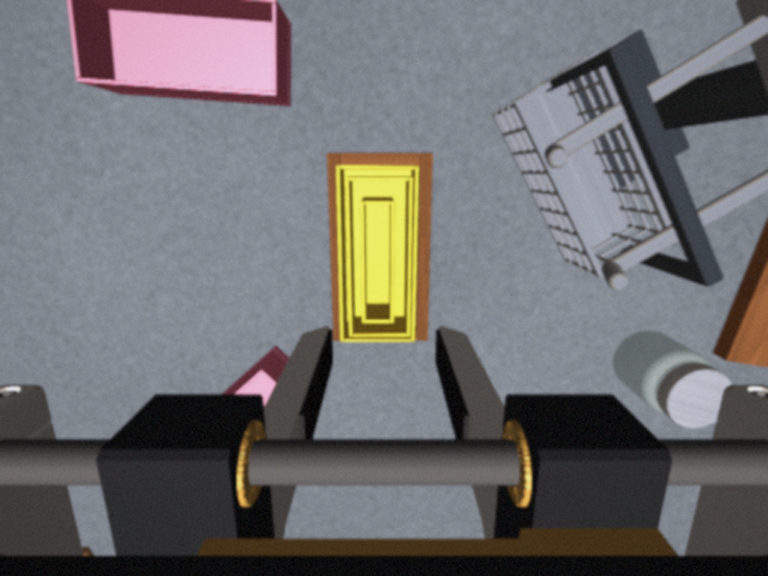

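View pics/w34c.png

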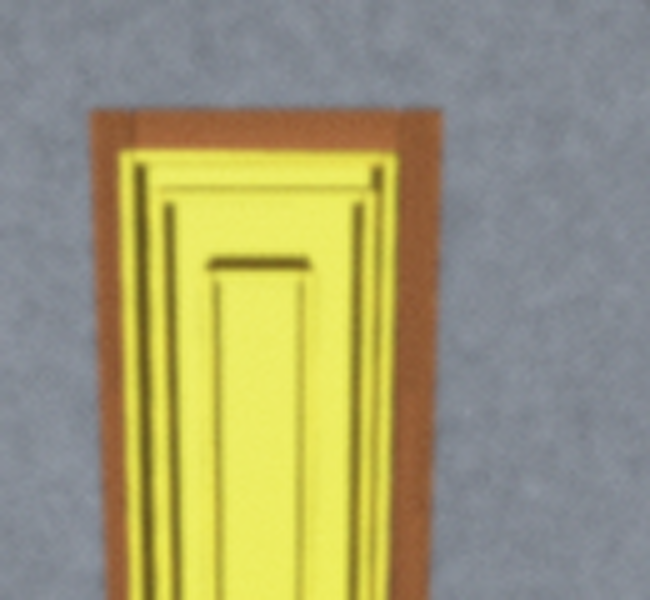

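View pics/s34c.png

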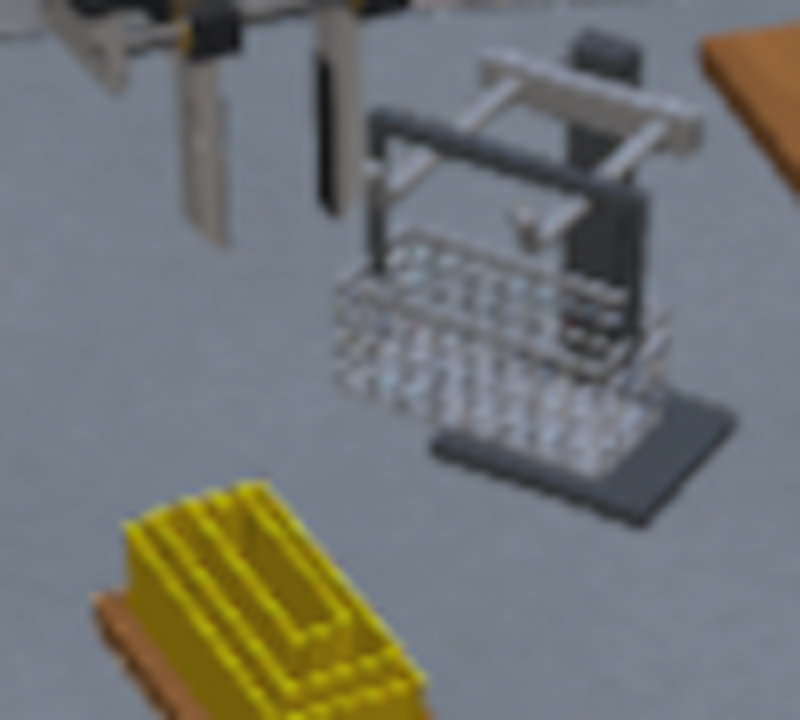

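>>> servo_tool([
  [-0.03,0,0,0,0,0],
  [-0.03,0,0,0,0,0],
  [-0.03,0,0,0,0,0],
])

```text
clock: 39.85
position: [0.4776, 0.163, 0.2751]
eef_rot: [0.97, 1.345, -0.97]
contact_force: [0.7, -0.5, 0.0]
grip_width: 0.496
```

```bash
python3 - <<'E'
from h import *
f=robot.grab_frame('side');save(f,'s35',1.5)
E
```

```text
(no output)
```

View pics/s35.png

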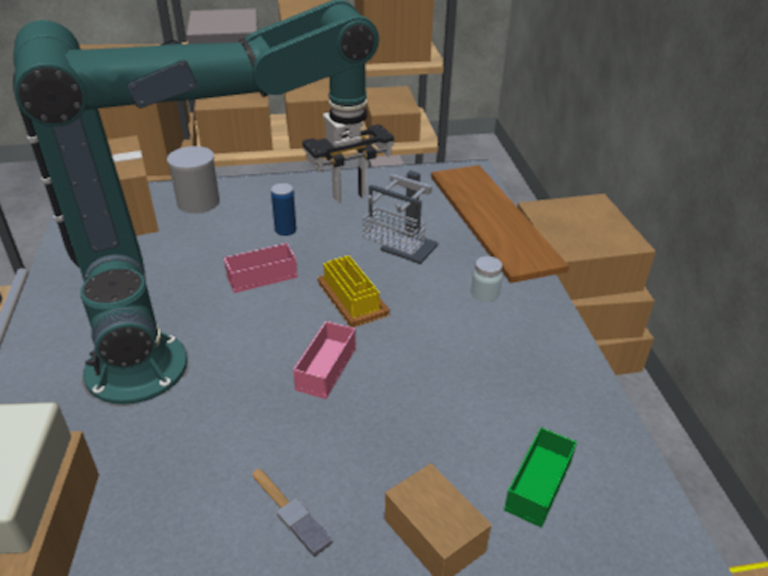

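The picture shows the basket hanging at about (397,228), the nested bins in the bay at about (352,285), and everything else in its place.

```bash
python3 -c "
from station import robot
print(robot.finish_job())"
```

```text
the job is handed in; nothing more can be done
None
```

The job is handed in at about 40 s of the 210 s allowed. The basket hangs on the hook and all the bins that were here are nested in the bay.

**What I did**
1. I took the basket out of the bay and hung it by its handle on both prongs.
2. I seated the largest bin in the bay.
3. I nested the second-largest bin in it, then the smallest bin in that one. The third-largest bin was not in the scene.

**Last checks**
- **Basket:** the handle bar lies across both prongs at its middle. It looks level in the side and wrist pictures.
- **Nesting:** the rims step up evenly, and the nested bins touched down at the heights expected for bins standing flat.
- **Other things:** the jar, carton, brush, can and the pink and green look-alikes look unmoved in the side pictures. The gripper was clear of everything.

**What disagreed**
- **Largest bin:** it looked centred in the pocket just after I released it. Later pictures showed it about 2.5 mm to one side, against a long wall of the pocket. That is within the 3 mm of play, and it still looks parallel to the frame and flat. I left it there and placed the second bin to match.
- **Wrist-camera fits:** bin fits were unreliable where bins overlapped in the picture. For those placements I measured the rim edges directly in the picture.

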